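# Change the day-label roll from behind the jars

## Task

The label dispenser has run out. Clear the two spice jars and the dropper bottle out of the organiser block onto the steel side tray so that your hand fits in, take the bare cardboard core off the dispenser's spindle and put it in the scrap bowl, and fetch the fresh label roll from behind where they stood and seat it fully down on the spindle. Then put each jar and the bottle back upright in the very pocket it came from.

Things in the scene. Friction and masses are not known exactly. Their poses are not given: they have to be found in the camera images.
- red_capped_jar_centre (a point): Round glass spice jar with a red cap, 44 mm diameter, 105 mm tall, 0.11 kg; point on its axis, half-way up. At the start it stands in one of the organiser's three pockets; that pocket is where it goes back to. Best gripped 60 to 80 mm above its foot.
- black_capped_jar_centre (a point): Round glass spice jar with a black cap, 40 mm diameter, 105 mm tall, 0.11 kg; point on its axis, half-way up. Starts in another of the three pockets and goes back to it. Best gripped 60 to 80 mm above its foot.
- dropper_bottle_centre (a point): Small brown round bottle with a thin black dropper top, body 33 mm diameter and 62 mm high, 102 mm tall in all, 0.07 kg; point on its axis, half-way up (51 mm). Starts in the remaining pocket and goes back to it. Grip the body, 50 to 58 mm above its foot.
- label_roll_centre (a point): Fresh roll of labels, white, lying flat, 64 mm outside diameter, 30 mm high, with a vertical 18 mm hole through its middle, 0.09 kg; point on its axis, half-way up. It starts lying on the organiser's top face round (with play) an 11 mm peg that rises 12 mm above that face, behind (+x of the block) the jars.
- spent_core_centre (a point): Bare cardboard core of the finished roll: upright tube, 25 mm outside and 18 mm inside diameter, 30 mm high, 15 g; point on its axis, half-way up. It starts round the dispenser's spindle, standing on its turning plate.
- organiser: Grey plastic block, fixed, 134 mm (own x) by 180 mm (own y) by 20 mm high; origin at the centre of its underside, z up. Three round pockets of 53 mm diameter, 10 mm deep (floor 10 mm above the table), centred at own (x, y) = (-31, 0), (8.5, 55) and (8.5, -55) mm, each holding one jar or bottle; the roll's peg stands at (27.5, 0) mm. Between standing neighbours there is finger room along the block's own x; for the roll, once the pockets are empty, along its own y.
- spindle (a point): Tip of the label dispenser's upright spindle, on its axis, 55 mm above the table. The spindle is 11 mm thick and rises 43 mm from the turning plate (36 mm radius, its top 12 mm above the table). The dispenser is fixed; a tear-off guide 45 mm high stands on its own -x side, 48 to 67 mm from the spindle, and its foot reaches 64 mm to -x, 48 mm to +x, 46 mm to either y side. Finger room is along its own y.
- side_tray: Flat steel tray, fixed, 250 mm (own x) by 135 mm (own y), rim 13.5 mm high, inner floor 3 mm above the table and 244 by 129 mm; origin at the centre of its underside. Side area on which the jars and the bottle are stood.
- bowl_mouth (a point): Centre of the mouth of the small steel scrap bowl, fixed, 112 mm across the rim, which is 50 mm above the table; sheet 2 mm thick, the inside narrows downwards.

How it is judged:
On the way, in this order (a step that is already met when the one before it is completed fails the run):
1. both jars and the dropper bottle stand upright and released on the side tray, all at the same time (x of red_capped_jar_centre in the frame of side_tray between -0.122 and 0.122 m and y of red_capped_jar_centre in the frame of side_tray between -0.0645 and 0.0645 m and z of red_capped_jar_centre in the frame of side_tray between 0.0485 and 0.0615 m and angle between each of red_capped_jar_centre, black_capped_jar_centre, dropper_bottle_centre's own z axis and vertical below 0.1 rad and contact force between each of red_capped_jar, black_capped_jar, dropper_bottle and the fingers below 0.05 N and linear speed of each of red_capped_jar, black_capped_jar, dropper_bottle below 0.02 m/s and x of black_capped_jar_centre in the frame of side_tray between -0.122 and 0.122 m and y of black_capped_jar_centre in the frame of side_tray between -0.0645 and 0.0645 m and z of black_capped_jar_centre in the frame of side_tray between 0.0485 and 0.0615 m and x of dropper_bottle_centre in the frame of side_tray between -0.122 and 0.122 m and y of dropper_bottle_centre in the frame of side_tray between -0.0645 and 0.0645 m and z of dropper_bottle_centre in the frame of side_tray between 0.047 and 0.06 m), for 0.2 s.
2. the spent core lies in the scrap bowl and the fresh roll sits fully down on the spindle, released (horizontal distance between spent_core_centre and bowl_mouth below 0.05 m and height (world z) of spent_core_centre below 0.048 m and contact force between each of spent_core, label_roll and the fingers below 0.05 N and linear speed of each of spent_core, label_roll below 0.02 m/s and horizontal distance between label_roll_centre and spindle below 0.006 m and z of label_roll_centre in the frame of spindle between -0.032 and -0.025 m and angle between label_roll_centre's own z axis and vertical below 0.1 rad), for 0.2 s.
At the end, for the whole second after the job is handed in: Each jar and the bottle upright (0.1 rad) within 15 mm of where it started; the roll level round the spindle (axis within 6 mm, seated within 3 mm); the core in the scrap bowl (within 50 mm of its middle, its centre 2 mm or more below the rim); all released and at rest (all of step 2 and distance of each of red_capped_jar_centre, black_capped_jar_centre, dropper_bottle_centre from where it was at the start of the episode below 0.015 m and angle between each of red_capped_jar_centre, black_capped_jar_centre, dropper_bottle_centre's own z axis and vertical below 0.1 rad and contact force between each of red_capped_jar, black_capped_jar, dropper_bottle and the fingers below 0.05 N and linear speed of each of red_capped_jar, black_capped_jar, dropper_bottle below 0.02 m/s); the robot touches nothing.
It also fails if it takes over 144 s, if anything falls off the work surface, if the arm or the gripper's body presses on something with over 40 N, if the wrist force passes 120 N, or if a joint passes its speed limit or range.

## Robot

A 6-joint arm with a two-finger parallel gripper is mounted at the origin on the work surface; the furniture and walls round the work are solid. World frame = base frame: x ahead of the robot, y to its left, z up, the work surface at z = 0. Lengths are in m, angles in rad, forces in N, time in s.
With the tool pointing down it reaches from about 0.375 to 0.975 m from the base axis. Payload 3.8 kg.
Tool frame: the origin (TCP) lies midway between the tips of the shut fingers; the grasp point (between the pads) lies 19 mm behind it; z points along the fingers, y is the line along which they close (so a half turn about z gives the same grasp; the last joint's range is limited). The gripper opens to 85 mm and grips with 20 to 120 N. Pads are 22 mm wide; open, the fingers measure 114 mm over their backs; the gripper's body (76 mm by 85 mm) begins 54 mm behind the grasp point. The pads swing forward as they close: fully open they stand 13 mm farther back than shut.
Start: joints at [-1.329, 0.264, 1.604, -0, 1.274, -0.037], TCP at [0.186, -0.649, 0.204] pointing down, gripper open.
Joint ranges: [-2.63, 2.63], [-0.94, 2.18], [0.31, 2.57], [-1.31, 4.45], [0, 2.66], [-2.55, 2.55]. Speed limits (rad/s): [2.57, 2.57, 3.14, 3.14, 3.14, 3.14].

## Interface

Orientations are given as [roll, pitch, yaw] about the fixed x, y, z axes, in that order (R = Rz(yaw) Ry(pitch) Rx(roll)).
In Python, from cell import manip gives the robot as it stands. The module is installed in compiled form; this text tells all that it offers.
- The arm moves only by the tool move_arm, never from a script. Its argument "series" is a list of rows, each an object with "linear": the shift along the world's x, y, z in units of 0.025 m (1.0 is 0.025 m), a list of three; "turn": the turn, a rotation vector about the world's x, y, z in units of 0.1 rad (1.0 is 0.1 rad), a list of three; "gripper": the opening in per cent of the stroke, from 0 (shut) to 100 (fully open). In form: [{"linear": [dx, dy, dz], "turn": [rx, ry, rz], "gripper": gripper}, ...]. A call has 1 to 10 rows; each row shifts and turns the commanded pose from where the row before left it; what a row does not reach is not made up. A row lasts 1/8 s, in which the tool goes at most 62.5 mm and 10.7 degrees, less where a joint would pass 70% of its speed; a pose out of reach is approached as far as the arm can. A call with a number of a shift or a turn outside -1 to 1 is refused whole. A call with a gripper value outside its range is refused whole. The fingers move at their own pace and stop on an object; the grip force is fixed at half the most. Time passes only in rows, so rows that do not move let the fingers close. It gives the time, the measured TCP pose, the force, the opening and the grip force at its end, in the units of the state.
- manip.get_state(): the state, without advancing time (a new reading comes with each control period).
- manip.read_camera(name): name is "scene" or "top" or "wrist"; returns a dict with "frame" (420x560x3 uint8, red, green, blue), "camera_matrix" (3x3 intrinsics, pixels), "rvec" (rotation vector, rad) and "tvec" (3), from world to camera coordinates, as OpenCV has them. Camera axes: x right, y down, z forward; pixel columns grow to the right and rows downward; lengths in m; the calibration is good to about 2 mm. A picture is of the moment at which its call begins. There is no depth.
- manip.sign_off(): hands the job in; it is judged then, once.
The state is a dict: "t": time; "joint_positions": joint angles; "dq": joint speeds; "effort": joint torques, N m; "eef_pos": TCP position; "ee_rot": TCP orientation; "force": force on the tool from outside, world axes, zero at the start; "ft_torque": the same for the moment, N m; "grip_width": finger opening in m; "gripper_force": force on a finger pad.
Only numpy, scipy, OpenCV 4.12 (cv2) and the standard library are available. Lean on these libraries where they do the work, as an engineer would, in place of code of your own. Each camera call takes 0.05 s, during which the arm holds its last target. There are 200 camera calls.

## Working session

There is one attempt and no reset: what is moved stays moved. The work goes in short steps, Python scripts to look and compute and a tool call to move; the robot and the scene stay as the last step left them, time stands still between calls to the robot, and variables do not carry over. Pictures are saved under pics/ and viewed, at most 14 in all, crops included, and the job is handed in when it is done.

Besides the shell and the picture viewer there is one more tool, called after "Request:" as name([rows], argument=value, ...), one row to a line, values as JSON. move_arm: Moves the arm, as the interface text tells. Shifts and turns lie within -1 to 1; 1 stands for 0.025 m of shift or 0.1 rad of turn. Its arguments: {"type":"object","properties":{"series":{"type":"array"}},"required":["series"]}

```bash
mkdir -p pics; cat > h.py <<'E'
import numpy as np, cv2
from cell import manip
def cam(n):
    c=manip.read_camera(n); c['R']=cv2.Rodrigues(np.array(c['rvec'],float))[0]; c['t']=np.array(c['tvec'],float).ravel(); c['K']=np.array(c['camera_matrix'],float); return c
def ray(c,p):
    d=c['R'].T@np.linalg.inv(c['K'])@np.array([p[0],p[1],1.]); return -c['R'].T@c['t'],d
def onz(c,p,z):
    o,d=ray(c,p); return o+d*(z-o[2])/d[2]
def proj(c,P):
    return cv2.projectPoints(np.array(P,float).reshape(-1,1,3),np.array(c['rvec'],float),c['t'],c['K'],None)[0].reshape(-1,2)
def save(c,n,crop=None,s=1):
    f=c['frame'][:,:,::-1]
    if crop: x0,y0,x1,y1=crop; f=f[y0:y1,x0:x1]
    cv2.imwrite('pics/'+n,cv2.resize(f,None,fx=s,fy=s,interpolation=cv2.INTER_CUBIC))
E
python3 - <<'E'
from h import *
import pickle
d={}
for n in('scene','top'):
    c=cam(n); d[n]=c; save(c,n+'0.png',None,1.4); print(n,-c['R'].T@c['t'],c['K'][0,0])
pickle.dump(d,open('c0.pkl','wb'))
print(manip.get_state())
E
```

```text
scene [ 0.55087421 -0.96521213  0.81286337] 506.01554141080754
top [0.35770955 0.00326737 0.92768636] 412.64536417487176
{'t': 0.1, 'joint_positions': array([-1.32890629e+00,  2.64685984e-01,  1.60524222e+00,  2.07504285e-05,
        1.27370497e+00, -3.68883600e-02]), 'dq': array([-0.00152167, -0.00185198, -0.00351894, -0.00078871, -0.00149007,
        0.0015592 ]), 'effort': array([ 6.48070800e-04, -5.16705573e+01, -3.68588877e+01, -3.66617166e-05,
        6.19679864e-03, -8.18860798e-06]), 'eef_pos': array([ 0.18558837, -0.64823893,  0.20327849]), 'ee_rot': array([-3.13955425e+00, -9.50697295e-05,  2.78772205e-01]), 'force': array([-0.64716888,  0.12291866,  0.27622055]), 'ft_torque': array([ 0.00567877, -0.00022449, -0.00979168]), 'gripper_force': 0.0, 'grip_width': 0.08556591592972865}
```

View pics/scene0.png

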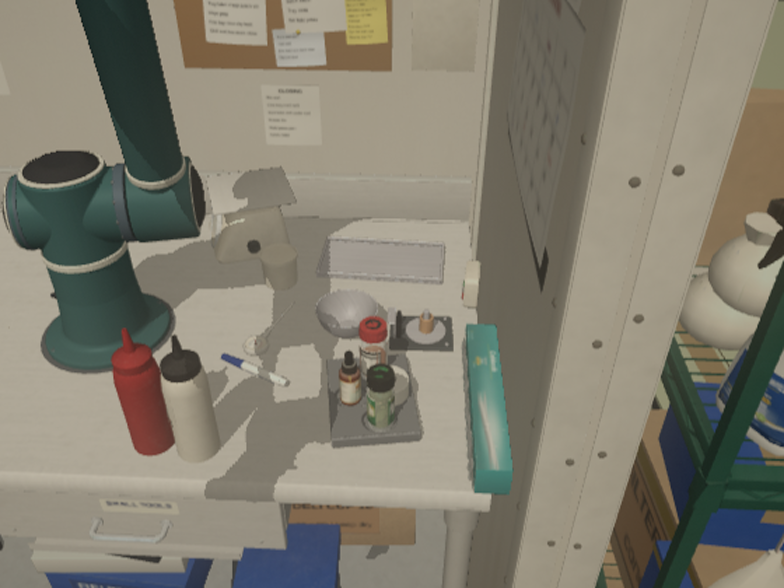

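View pics/top0.png

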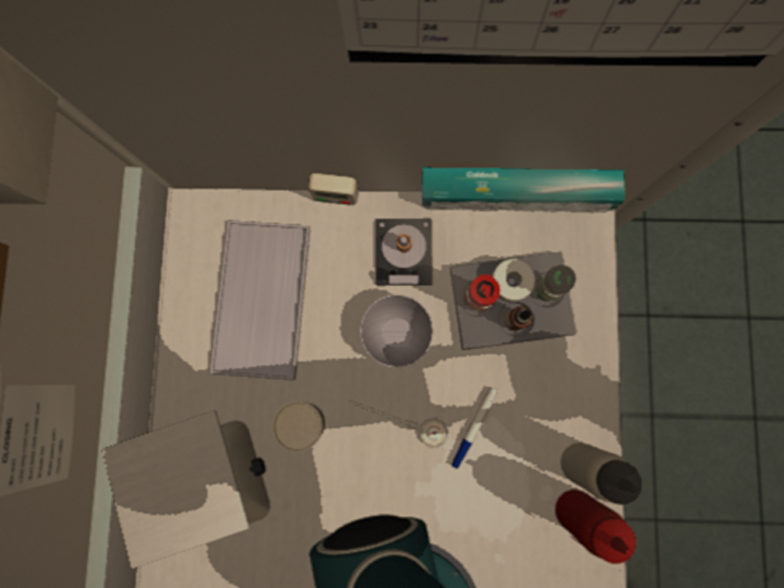

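The scene view shows the organiser at about (375,400) and the top view shows it at (515,300). The bowl (395,330), dispenser (403,245) and tray (262,300) are also visible in the top view, all in 1.4x pixels. I'll enlarge the top view for accurate pixel positions.

```bash
python3 - <<'E'
from h import *
import pickle
d=pickle.load(open('c0.pkl','rb'))
save(d['top'],'top1.png',(145,145,425,280),2.85)
save(d['scene'],'scene1.png',(220,160,350,330),3.5)
E
```

```text
(no output)
```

View pics/top1.png

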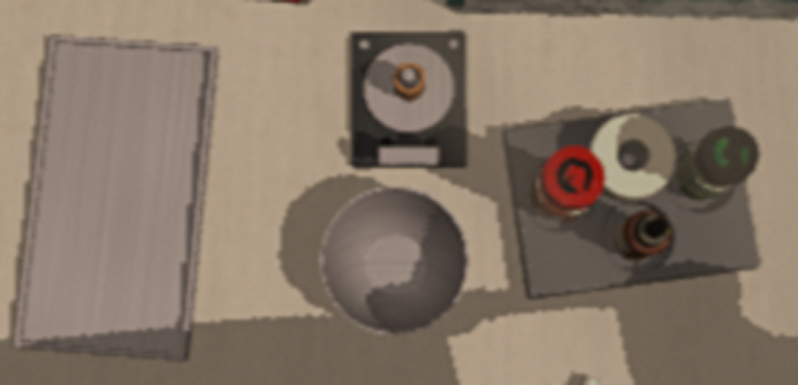

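View pics/scene1.png

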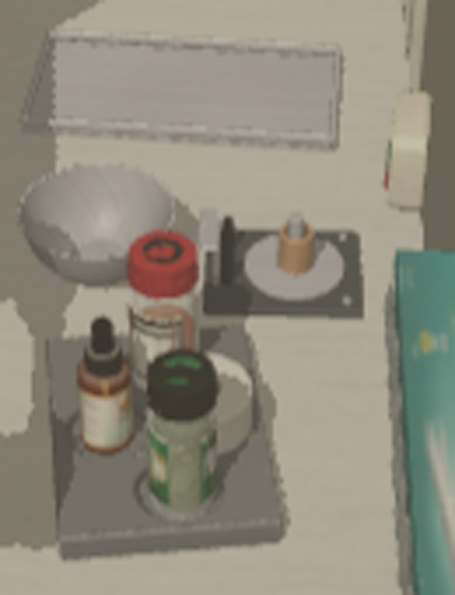

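Top crop: organiser top corners are about (501,127), (731,100), (759,266) and (527,298). Red cap is at (575,174), black cap (730,153), dropper tip (655,227), roll (633,156), spindle tip (409,75), bowl (394,260), and tray corners (48,36), (217,47), (188,358), (14,347). The scene crop agrees: red jar left-rear, black jar nearest the camera, bottle towards the robot.

```bash
cat > m.py <<'E'
from h import *
import pickle
d=pickle.load(open('c0.pkl','rb')); T=d['top'];S=d['scene']
tp=lambda u,v,z:onz(T,(145+(u+.5)/2.85-.5,145+(v+.5)/2.85-.5),z)
sp=lambda u,v,z:onz(S,(220+(u+.5)/3.5-.5,160+(v+.5)/3.5-.5),z)
np.set_printoptions(precision=4,suppress=True)
C=np.array([tp(*p,.02)[:2] for p in [(501,127),(731,100),(759,266),(527,298)]])
print('org',C,np.linalg.norm(np.roll(C,-1,0)-C,axis=1))
yv=(C[0]-C[1])+(C[3]-C[2]); xv=(C[0]-C[3])+(C[1]-C[2])
a=np.arctan2(-yv[0],yv[1]); b=np.arctan2(xv[1],xv[0]); yaw=(a*180+b*134)/314
c=C.mean(0);print(c,a,b)
R=np.array([[np.cos(yaw),-np.sin(yaw)],[np.sin(yaw),np.cos(yaw)]])
for n,p in dict(bottle=(-.031,0),red=(.0085,.055),black=(.0085,-.055),peg=(.0275,0)).items(): print('pocket',n,c+R@p)
for n,u,z in [('red',(575,174),.115),('black',(730,153),.115),('drop',(655,227),.112),('roll',(633,156),.05),('spin',(409,75),.055),('core',(409,80),.042),('plate',(409,87),.012),('bowl',(394,260),.05)]: print(n,tp(*u,z))
for n,u,z in [('red',(163,247),.115),('black',(182,368),.115),('drop',(101,324),.112),('spin',(296,215),.055),('core',(296,230),.042),('plate',(294,265),.012),('bowl',(98,210),.05)]: print('S',n,sp(*u,z))
C=np.array([tp(*p,.0135)[:2] for p in [(48,36),(217,47),(188,358),(14,347)]]);print('tray',C,C.mean(0),np.linalg.norm(np.roll(C,-1,0)-C,axis=1))
E
python3 m.py
```

```text
org [[ 0.5392 -0.0581]
 [ 0.5638 -0.2375]
 [ 0.4341 -0.2563]
 [ 0.4059 -0.0791]] [0.1811 0.1311 0.1794 0.1349]
[ 0.4857 -0.1577] 0.1466559633780532 0.14998504977662985
pocket bottle [ 0.4551 -0.1623]
pocket red [ 0.486  -0.1021]
pocket black [ 0.5023 -0.2109]
pocket peg [ 0.5129 -0.1537]
red [ 0.4877 -0.1034  0.115 ]
black [ 0.5045 -0.2109  0.115 ]
drop [ 0.452 -0.159  0.112]
roll [ 0.5126 -0.1554  0.05  ]
spin [0.5713 0.0144 0.055 ]
core [0.5705 0.0145 0.042 ]
plate [0.572  0.0148 0.012 ]
bowl [0.4306 0.0229 0.05  ]
S red [ 0.4866 -0.1003  0.115 ]
S black [ 0.505  -0.2108  0.115 ]
S drop [ 0.4543 -0.1717  0.112 ]
S spin [0.5714 0.0146 0.055 ]
S core [0.5719 0.0142 0.042 ]
S plate [0.5715 0.012  0.012 ]
S bowl [0.4321 0.0193 0.05  ]
tray [[0.6091 0.3068]
 [0.6021 0.1695]
 [0.3546 0.1814]
 [0.3601 0.3175]] [0.4815 0.2438] [0.1375 0.2477 0.1363 0.2492]
```

Measurements from the two views agree to about 2 mm:

| Item | Measured |
|---|---|
| Organiser yaw | 0.148 |
| Red jar | (.487,-.102) |
| Black jar | (.504,-.211) |
| Bottle | (.454,-.163) |
| Spindle | (.5715,.0145) |
| Bowl | (.431,.021) |
| Tray centre | (.4815,.244), yaw -.045 |

I'll start by moving over the red jar.

Request:
move_arm([
  {"linear": [0.48, 0.874, 0.4], "turn": [0, 0, 0.576], "gripper": 100},
  {"linear": [0.48, 0.874, 0.4], "turn": [0, 0, 0.576], "gripper": 100},
  {"linear": [0.48, 0.874, 0.4], "turn": [0, 0, 0.576], "gripper": 100},
  {"linear": [0.48, 0.874, 0.4], "turn": [0, 0, 0.576], "gripper": 100},
  {"linear": [0.48, 0.874, 0.4], "turn": [0, 0, 0.576], "gripper": 100},
  {"linear": [0.48, 0.874, 0], "turn": [0, 0, 0.576], "gripper": 100},
  {"linear": [0.48, 0.874, 0], "turn": [0, 0, 0.576], "gripper": 100},
  {"linear": [0.48, 0.874, 0], "turn": [0, 0, 0.576], "gripper": 100},
  {"linear": [0.48, 0.874, 0], "turn": [0, 0, 0.576], "gripper": 100},
  {"linear": [0.48, 0.874, 0], "turn": [0, 0, 0.576], "gripper": 100},
])

```text
t: 1.35
eef_pos: [0.3063, -0.4287, 0.2539]
ee_rot: [-3.141, -0.0, 0.859]
force: [0.5, 0.8, 0.4]
grip_width: 0.0853
gripper_force: 0.0
```

Request:
move_arm([
  {"linear": [0.48, 0.874, 0], "turn": [0, 0, 0.576], "gripper": 100},
  {"linear": [0.48, 0.874, 0], "turn": [0, 0, 0.576], "gripper": 100},
  {"linear": [0.48, 0.874, 0], "turn": [0, 0, 0.576], "gripper": 100},
  {"linear": [0.48, 0.874, 0], "turn": [0, 0, 0.576], "gripper": 100},
  {"linear": [0.48, 0.874, 0], "turn": [0, 0, 0.576], "gripper": 100},
  {"linear": [0.48, 0.874, 0], "turn": [0, 0, 0.576], "gripper": 100},
  {"linear": [0.48, 0.874, 0], "turn": [0, 0, 0.576], "gripper": 100},
  {"linear": [0.48, 0.874, 0], "turn": [0, 0, 0.576], "gripper": 100},
  {"linear": [0.48, 0.874, 0], "turn": [0, 0, 0.576], "gripper": 100},
  {"linear": [0.48, 0.874, 0], "turn": [0, 0, 0.576], "gripper": 100},
])

```text
t: 2.6
eef_pos: [0.4258, -0.2103, 0.254]
ee_rot: [-3.141, -0.0, 1.435]
force: [-0.2, 0.1, -0.2]
grip_width: 0.0855
gripper_force: 0.0
```

Request:
move_arm([
  {"linear": [0.48, 0.874, 0], "turn": [0, 0, 0.576], "gripper": 100},
  {"linear": [0.48, 0.874, 0], "turn": [0, 0, 0.576], "gripper": 100},
  {"linear": [0.48, 0.874, 0], "turn": [0, 0, 0.576], "gripper": 100},
  {"linear": [0.48, 0.874, 0], "turn": [0, 0, 0.576], "gripper": 100},
  {"linear": [0.48, 0.874, 0], "turn": [0, 0, 0.576], "gripper": 100},
  {"linear": [0, 0, 0], "turn": [0, 0, 0], "gripper": 100},
])

```text
t: 3.35
eef_pos: [0.4857, -0.1009, 0.2539]
ee_rot: [-3.141, -0.001, 1.723]
force: [0.1, -1.2, -0.3]
grip_width: 0.0855
gripper_force: 0.0
```

```bash
python3 - <<'E'
from h import *
c=cam('wrist'); save(c,'w0.png'); s=manip.get_state(); print(s['eef_pos'],s['ee_rot'])
for n,P in dict(red=(.487,-.102,.115),black=(.5045,-.211,.115),drop=(.453,-.163,.112),roll=(.5126,-.1554,.05),tcp=s['eef_pos'],).items(): print(n,proj(c,P))
E
```

```text
[ 0.48540238 -0.10177785  0.25397672] [-3.14046281e+00  1.35467049e-05  1.72108108e+00]
red [[285.56665268 188.74876519]]
black [[286.2214749  289.90543482]]
drop [[243.34177326 240.68962411]]
roll [[299.66318344 221.13480625]]
tcp [[284.01458247 250.28838842]]
```

View pics/w0.png

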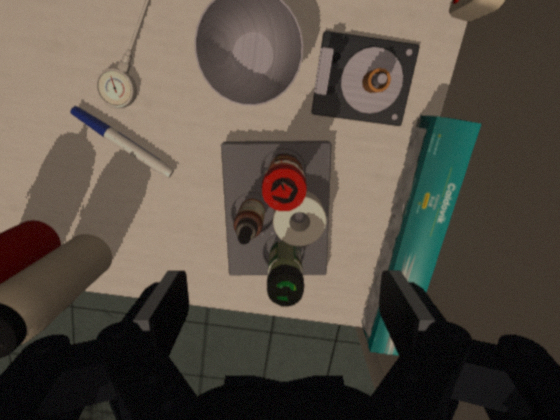

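The wrist view confirms my predictions: red cap (285,188), black cap (286,288) and roll (300,221). The dropper tip is at (246,234), about 3–5 mm off. I'll descend on the red jar and grip it.

Request:
move_arm([
  {"linear": [0.05, 0, -0.85], "turn": [0, 0, 0], "gripper": 100},
  {"linear": [0, 0, -0.85], "turn": [0, 0, 0], "gripper": 100},
  {"linear": [0, 0, -0.85], "turn": [0, 0, 0], "gripper": 100},
  {"linear": [0, 0, -0.85], "turn": [0, 0, 0], "gripper": 100},
  {"linear": [0, 0, -0.85], "turn": [0, 0, 0], "gripper": 100},
  {"linear": [0, 0, -0.85], "turn": [0, 0, 0], "gripper": 100},
  {"linear": [0, 0, -0.85], "turn": [0, 0, 0], "gripper": 100},
  {"linear": [0, 0, -0.85], "turn": [0, 0, 0], "gripper": 100},
  {"linear": [0, 0, -0.5], "turn": [0, 0, 0], "gripper": 100},
  {"linear": [0, 0, -0.4], "turn": [0, 0, 0], "gripper": 100},
])

```text
t: 4.65
eef_pos: [0.4868, -0.1031, 0.0615]
ee_rot: [-3.141, 0.0, 1.718]
force: [-0.7, -0.2, -0.7]
grip_width: 0.0854
gripper_force: 0.0
```

Request:
move_arm([
  {"linear": [0, 0, 0], "turn": [0, 0, 0], "gripper": 35},
  {"linear": [0, 0, 0], "turn": [0, 0, 0], "gripper": 35},
  {"linear": [0, 0, 0], "turn": [0, 0, 0], "gripper": 35},
  {"linear": [0, 0, 0], "turn": [0, 0, 0], "gripper": 35},
  {"linear": [0, 0, 0], "turn": [0, 0, 0], "gripper": 35},
  {"linear": [0, 0, 0], "turn": [0, 0, 0], "gripper": 35},
])

```text
t: 5.4
eef_pos: [0.4879, -0.1029, 0.0631]
ee_rot: [3.14, 0.001, 1.719]
force: [-1.2, -0.1, 6.4]
grip_width: 0.0423
gripper_force: 60.6
```

Request:
move_arm([
  {"linear": [0, 0, 0.6], "turn": [0, 0, 0], "gripper": 35},
  {"linear": [0, 0, 1], "turn": [0, 0, 0], "gripper": 35},
  {"linear": [0, 0, 1], "turn": [0, 0, 0], "gripper": 35},
  {"linear": [0, 0.4, 0.9], "turn": [0, 0, 0], "gripper": 35},
  {"linear": [-0.02, 0.8, 0.5], "turn": [0, 0, 0.86], "gripper": 35},
  {"linear": [-0.02, 0.87, 0], "turn": [0, 0, 0.86], "gripper": 35},
  {"linear": [-0.02, 0.87, 0], "turn": [0, 0, 0.86], "gripper": 35},
  {"linear": [-0.02, 0.87, 0], "turn": [0, 0, 0.86], "gripper": 35},
  {"linear": [-0.02, 0.87, 0], "turn": [0, 0, 0.86], "gripper": 35},
  {"linear": [-0.02, 0.87, 0], "turn": [0, 0, 0.86], "gripper": 35},
])

```text
t: 6.65
eef_pos: [0.4837, 0.0369, 0.1623]
ee_rot: [3.142, -0.0, 2.238]
force: [0.2, -0.1, -0.8]
grip_width: 0.042
gripper_force: 60.9
```

Request:
move_arm([
  {"linear": [-0.02, 0.87, 0], "turn": [0, 0, 0.86], "gripper": 35},
  {"linear": [-0.02, 0.87, 0], "turn": [0, 0, 0.86], "gripper": 35},
  {"linear": [-0.02, 0.87, 0], "turn": [0, 0, 0.86], "gripper": 35},
  {"linear": [-0.02, 0.87, 0], "turn": [0, 0, 0.86], "gripper": 35},
  {"linear": [-0.02, 0.87, 0], "turn": [0, 0, 0.86], "gripper": 35},
  {"linear": [-0.02, 0.87, 0], "turn": [0, 0, 0.86], "gripper": 35},
  {"linear": [-0.02, 0.87, 0], "turn": [0, 0, 0.86], "gripper": 35},
  {"linear": [-0.02, 0.87, 0], "turn": [0, 0, 0.86], "gripper": 35},
  {"linear": [-0.02, 0.87, 0], "turn": [0, 0, 0.86], "gripper": 35},
  {"linear": [0, 0.5, 0], "turn": [0, 0, 0.8], "gripper": 35},
])

```text
t: 7.9
eef_pos: [0.4792, 0.2453, 0.1623]
ee_rot: [3.141, -0.0, 3.092]
force: [0.1, 0.5, -2.1]
grip_width: 0.0419
gripper_force: 60.9
```

Request:
move_arm([
  {"linear": [0, 0, -0.6], "turn": [0, 0, 0], "gripper": 35},
  {"linear": [0, 0, -0.9], "turn": [0, 0, 0], "gripper": 35},
  {"linear": [0, 0, -0.9], "turn": [0, 0, 0], "gripper": 35},
  {"linear": [0, 0, -0.9], "turn": [0, 0, 0], "gripper": 35},
  {"linear": [0, 0, -0.6], "turn": [0, 0, 0], "gripper": 35},
  {"linear": [0, 0, -0.3], "turn": [0, 0, 0], "gripper": 35},
  {"linear": [0, 0, 0], "turn": [0, 0, 0], "gripper": 35},
])

```text
t: 8.78
eef_pos: [0.48, 0.2442, 0.0572]
ee_rot: [3.141, 0.001, 3.088]
force: [-0.8, -0.6, -1.1]
grip_width: 0.0421
gripper_force: 60.9
```

Request:
move_arm([
  {"linear": [0, 0, -0.05], "turn": [0, 0, 0], "gripper": 35},
  {"linear": [0, 0, 0], "turn": [0, 0, 0], "gripper": 70},
  {"linear": [0, 0, 0], "turn": [0, 0, 0], "gripper": 100},
  {"linear": [0, 0, 0], "turn": [0, 0, 0], "gripper": 100},
  {"linear": [0, 0, 0], "turn": [0, 0, 0], "gripper": 100},
  {"linear": [0, 0, 0.5], "turn": [0, 0, 0], "gripper": 100},
  {"linear": [0, 0, 1], "turn": [0, 0, 0], "gripper": 100},
  {"linear": [0, 0, 1], "turn": [0, 0, 0], "gripper": 100},
  {"linear": [0, 0, 1], "turn": [0, 0, 0], "gripper": 100},
  {"linear": [0, 0, 1], "turn": [0, 0, 0], "gripper": 100},
])

```text
t: 10.02
eef_pos: [0.4797, 0.2444, 0.1701]
ee_rot: [3.141, 0.001, 3.089]
force: [0.4, 0.3, 0.2]
grip_width: 0.0855
gripper_force: 0.0
```

Request:
move_arm([
  {"linear": [0.05, -0.6, 1], "turn": [0, 0, -0.4], "gripper": 100},
  {"linear": [0.05, -1, 0.5], "turn": [0, 0, -0.75], "gripper": 100},
  {"linear": [0.05, -1, 0], "turn": [0, 0, -0.75], "gripper": 100},
  {"linear": [0.05, -1, 0], "turn": [0, 0, -0.75], "gripper": 100},
  {"linear": [0.05, -1, 0], "turn": [0, 0, -0.75], "gripper": 100},
  {"linear": [0.05, -1, 0], "turn": [0, 0, -0.75], "gripper": 100},
  {"linear": [0.05, -1, 0], "turn": [0, 0, -0.75], "gripper": 100},
  {"linear": [0.05, -1, 0], "turn": [0, 0, -0.75], "gripper": 100},
  {"linear": [0.05, -1, 0], "turn": [0, 0, -0.75], "gripper": 100},
  {"linear": [0.05, -1, 0], "turn": [0, 0, -0.75], "gripper": 100},
])

```text
t: 11.28
eef_pos: [0.4922, 0.0035, 0.2068]
ee_rot: [3.141, 0.001, 2.371]
force: [-0.3, 0.3, 0.8]
grip_width: 0.0852
gripper_force: 0.0
```

Request:
move_arm([
  {"linear": [0.05, -1, 0], "turn": [0, 0, -0.75], "gripper": 100},
  {"linear": [0.05, -1, 0], "turn": [0, 0, -0.75], "gripper": 100},
  {"linear": [0.05, -1, 0], "turn": [0, 0, -0.75], "gripper": 100},
  {"linear": [0.05, -1, 0], "turn": [0, 0, -0.75], "gripper": 100},
  {"linear": [0.05, -1, 0], "turn": [0, 0, -0.75], "gripper": 100},
  {"linear": [0.05, -1, 0], "turn": [0, 0, -0.75], "gripper": 100},
  {"linear": [0.05, -1, 0], "turn": [0, 0, -0.75], "gripper": 100},
  {"linear": [0.05, -1, 0], "turn": [0, 0, -0.75], "gripper": 100},
  {"linear": [0.05, -0.6, 0], "turn": [0, 0, -0.55], "gripper": 100},
  {"linear": [0, 0, 0], "turn": [0, 0, 0], "gripper": 100},
])

```text
t: 12.52
eef_pos: [0.5034, -0.2113, 0.2062]
ee_rot: [3.141, 0.0, 1.718]
force: [0.3, 0.2, 0.4]
grip_width: 0.0852
gripper_force: 0.0
```

```bash
python3 - <<'E'
from h import *
import cv2
c=cam('top'); save(c,'t2.png',None,1.4); s=manip.get_state(); print(s['eef_pos'],s['ee_rot'])
f=c['frame'].astype(int); m=((f[:,:,0]>120)&(f[:,:,1]<60)).astype(np.uint8); m[300:]=0
n,l,st,ce=cv2.connectedComponentsWithStats(m)
for i in range(1,n):
  if st[i,4]>20: print(st[i],onz(c,ce[i],.105))
E
```

```text
[ 0.50325173 -0.21058969  0.20599441] [ 3.14140995e+00 -4.33277119e-04  1.71882270e+00]
```

View pics/t2.png

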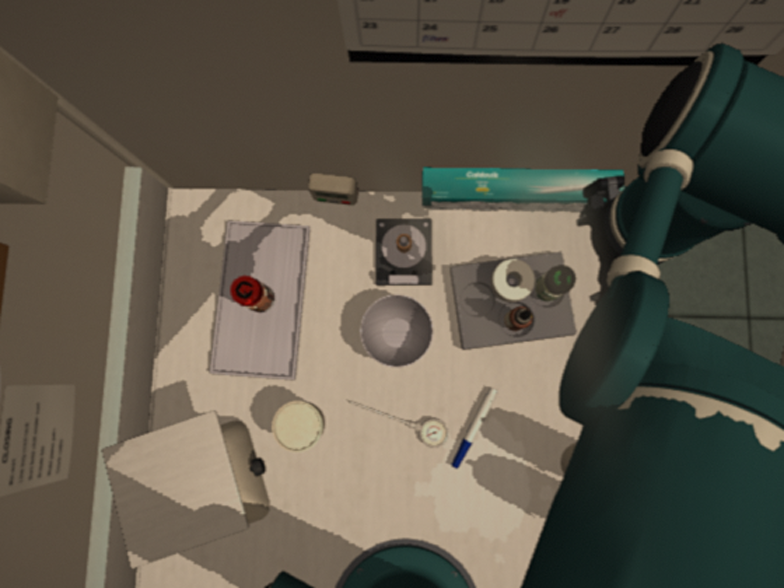

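The red jar stands upright on the tray at about (250,292), with the other objects undisturbed. I'll descend on the black jar.

Request:
move_arm([
  {"linear": [0.04, 0, -0.8], "turn": [0, 0, 0], "gripper": 100},
  {"linear": [0, 0, -0.9], "turn": [0, 0, 0], "gripper": 100},
  {"linear": [0, 0, -0.9], "turn": [0, 0, 0], "gripper": 100},
  {"linear": [0, 0, -0.9], "turn": [0, 0, 0], "gripper": 100},
  {"linear": [0, 0, -0.9], "turn": [0, 0, 0], "gripper": 100},
  {"linear": [0, 0, -0.9], "turn": [0, 0, 0], "gripper": 100},
  {"linear": [0, 0, -0.5], "turn": [0, 0, 0], "gripper": 100},
  {"linear": [0, 0, 0], "turn": [0, 0, 0], "gripper": 100},
])

```text
t: 13.58
eef_pos: [0.5029, -0.2095, 0.059]
ee_rot: [-3.139, -0.002, 1.72]
force: [0.1, -0.9, 0.5]
grip_width: 0.0856
gripper_force: 0.0
```

Request:
move_arm([
  {"linear": [0, 0, 0], "turn": [0, 0, 0], "gripper": 30},
  {"linear": [0, 0, 0], "turn": [0, 0, 0], "gripper": 30},
  {"linear": [0, 0, 0], "turn": [0, 0, 0], "gripper": 30},
  {"linear": [0, 0, 0], "turn": [0, 0, 0], "gripper": 30},
  {"linear": [0, 0, 0], "turn": [0, 0, 0], "gripper": 30},
  {"linear": [0, 0, 0], "turn": [0, 0, 0], "gripper": 30},
])

```text
t: 14.32
eef_pos: [0.5052, -0.2112, 0.062]
ee_rot: [3.14, 0.001, 1.719]
force: [-2.2, 0.4, 5.8]
grip_width: 0.0387
gripper_force: 60.6
```

Request:
move_arm([
  {"linear": [0, 0, 0.6], "turn": [0, 0, 0], "gripper": 30},
  {"linear": [0, 0, 1], "turn": [0, 0, 0], "gripper": 30},
  {"linear": [0, 0, 1], "turn": [0, 0, 0], "gripper": 30},
  {"linear": [0, 0, 1], "turn": [0, 0, 0], "gripper": 30},
  {"linear": [0, 0.2, 1], "turn": [0, 0, 0], "gripper": 30},
  {"linear": [0.14, 0.5, 0.6], "turn": [0, 0, 0.7], "gripper": 30},
  {"linear": [0.14, 0.9, 0], "turn": [0, 0, 0.8], "gripper": 30},
  {"linear": [0.14, 1, 0], "turn": [0, 0, 0.8], "gripper": 30},
  {"linear": [0.14, 1, 0], "turn": [0, 0, 0.8], "gripper": 30},
  {"linear": [0.14, 1, 0], "turn": [0, 0, 0.8], "gripper": 30},
])

```text
t: 15.58
eef_pos: [0.5214, -0.0948, 0.191]
ee_rot: [-3.141, -0.0, 2.111]
force: [0.6, 0.5, -1.8]
grip_width: 0.0389
gripper_force: 60.4
```

Request:
move_arm([
  {"linear": [0.14, 1, 0], "turn": [0, 0, 0.8], "gripper": 30},
  {"linear": [0.14, 1, 0], "turn": [0, 0, 0.8], "gripper": 30},
  {"linear": [0.14, 1, 0], "turn": [0, 0, 0.8], "gripper": 30},
  {"linear": [0.14, 1, 0], "turn": [0, 0, 0.8], "gripper": 30},
  {"linear": [0.14, 1, 0], "turn": [0, 0, 0.8], "gripper": 30},
  {"linear": [0.14, 1, 0], "turn": [0, 0, 0.8], "gripper": 30},
  {"linear": [0.14, 1, 0], "turn": [0, 0, 0.8], "gripper": 30},
  {"linear": [0.14, 1, 0], "turn": [0, 0, 0.8], "gripper": 30},
  {"linear": [0.14, 1, 0], "turn": [0, 0, 0.8], "gripper": 30},
  {"linear": [0.14, 1, 0], "turn": [0, 0, 0.8], "gripper": 30},
])

```text
t: 16.82
eef_pos: [0.5564, 0.1551, 0.1909]
ee_rot: [-3.141, -0.0, 2.911]
force: [-0.5, -0.0, -0.5]
grip_width: 0.039
gripper_force: 60.3
```

Request:
move_arm([
  {"linear": [0.14, 1, 0], "turn": [0, 0, 0.8], "gripper": 30},
  {"linear": [0.14, 1, 0], "turn": [0, 0, 0.8], "gripper": 30},
  {"linear": [0.14, 1, 0], "turn": [0, 0, 0.8], "gripper": 30},
  {"linear": [0, 0.4, 0], "turn": [0, 0, 0], "gripper": 30},
  {"linear": [0, 0, 0], "turn": [0, 0, 0], "gripper": 30},
])

```text
t: 17.45
eef_pos: [0.5669, 0.2395, 0.1907]
ee_rot: [-3.141, -0.001, -3.135]
force: [0.0, 0.1, -2.0]
grip_width: 0.0391
gripper_force: 60.5
```

Request:
move_arm([
  {"linear": [0, 0, -0.6], "turn": [0, 0, 0], "gripper": 30},
  {"linear": [0, 0, -1], "turn": [0, 0, 0], "gripper": 30},
  {"linear": [0, 0, -1], "turn": [0, 0, 0], "gripper": 30},
  {"linear": [0, 0, -1], "turn": [0, 0, 0], "gripper": 30},
  {"linear": [0, 0, -0.9], "turn": [0, 0, 0], "gripper": 30},
  {"linear": [0, 0, -0.6], "turn": [0, 0, 0], "gripper": 30},
  {"linear": [0, 0, -0.28], "turn": [0, 0, 0], "gripper": 30},
  {"linear": [0, 0, 0], "turn": [0, 0, 0], "gripper": 30},
])

```text
t: 18.45
eef_pos: [0.5677, 0.2391, 0.0565]
ee_rot: [3.141, 0.001, -3.135]
force: [-0.3, -0.9, -1.2]
grip_width: 0.039
gripper_force: 60.8
```

Request:
move_arm([
  {"linear": [0, 0, -0.02], "turn": [0, 0, 0], "gripper": 30},
  {"linear": [0, 0, 0], "turn": [0, 0, 0], "gripper": 70},
  {"linear": [0, 0, 0], "turn": [0, 0, 0], "gripper": 100},
  {"linear": [0, 0, 0], "turn": [0, 0, 0], "gripper": 100},
  {"linear": [0, 0, 0], "turn": [0, 0, 0], "gripper": 100},
  {"linear": [0, 0, 0.5], "turn": [0, 0, 0], "gripper": 100},
  {"linear": [0, 0, 1], "turn": [0, 0, 0], "gripper": 100},
  {"linear": [0, 0, 1], "turn": [0, 0, 0], "gripper": 100},
  {"linear": [0, 0, 1], "turn": [0, 0, 0], "gripper": 100},
  {"linear": [0, 0, 1], "turn": [0, 0, 0], "gripper": 100},
])

```text
t: 19.7
eef_pos: [0.5675, 0.2394, 0.1702]
ee_rot: [3.141, 0.001, -3.134]
force: [1.0, 0.2, 0.1]
grip_width: 0.0857
gripper_force: 0.0
```

Request:
move_arm([
  {"linear": [-0.15, -0.5, 1], "turn": [0, 0, 0.14], "gripper": 100},
  {"linear": [-0.29, -1, 0], "turn": [0, 0, 0.14], "gripper": 100},
  {"linear": [-0.29, -1, 0], "turn": [0, 0, 0.14], "gripper": 100},
  {"linear": [-0.29, -1, 0], "turn": [0, 0, 0.14], "gripper": 100},
  {"linear": [-0.29, -1, 0], "turn": [0, 0, 0.14], "gripper": 100},
  {"linear": [-0.29, -1, 0], "turn": [0, 0, 0.14], "gripper": 100},
  {"linear": [-0.29, -1, 0], "turn": [0, 0, 0.14], "gripper": 100},
  {"linear": [-0.29, -1, 0], "turn": [0, 0, 0.14], "gripper": 100},
  {"linear": [-0.29, -1, 0], "turn": [0, 0, 0.14], "gripper": 100},
  {"linear": [-0.29, -1, 0], "turn": [0, 0, 0.14], "gripper": 100},
])

```text
t: 20.95
eef_pos: [0.4983, 0.001, 0.1944]
ee_rot: [-3.141, 0.001, -2.994]
force: [0.3, 0.0, -0.1]
grip_width: 0.0855
gripper_force: 0.0
```

Request:
move_arm([
  {"linear": [-0.29, -1, 0], "turn": [0, 0, 0], "gripper": 100},
  {"linear": [-0.29, -1, 0], "turn": [0, 0, 0], "gripper": 100},
  {"linear": [-0.29, -1, 0], "turn": [0, 0, 0], "gripper": 100},
  {"linear": [-0.29, -1, 0], "turn": [0, 0, 0], "gripper": 100},
  {"linear": [-0.29, -1, 0], "turn": [0, 0, 0], "gripper": 100},
  {"linear": [-0.29, -1, 0], "turn": [0, 0, 0], "gripper": 100},
  {"linear": [0, -0.5, 0], "turn": [0, 0, 0], "gripper": 100},
  {"linear": [0, 0, 0], "turn": [0, 0, 0], "gripper": 100},
])

```text
t: 21.95
eef_pos: [0.4551, -0.1611, 0.1938]
ee_rot: [-3.141, 0.001, -2.996]
force: [-0.1, 0.1, -0.5]
grip_width: 0.0851
gripper_force: 0.0
```

```bash
python3 - <<'E'
from h import *
c=cam('wrist'); save(c,'w3.png',None,1); s=manip.get_state(); print(s['eef_pos'],s['ee_rot'])
for n,P in dict(bot=(.4545,-.160,.112),foot=(.4545,-.160,.01),roll=(.5126,-.1554,.05)).items(): print(n,proj(c,P))
c2=cam('scene'); save(c2,'s3.png',(200,140,360,330),3)
E
```

```text
[ 0.45507282 -0.16056991  0.19360473] [ 3.14136739e+00  6.44350401e-04 -2.99517074e+00]
bot [[286.41778025 206.44103066]]
foot [[285.75626972 178.09821561]]
roll [[282.08878377 242.3515396 ]]
```

View pics/w3.png

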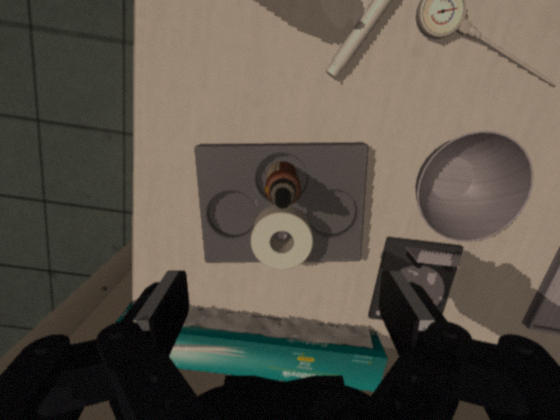

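View pics/s3.png

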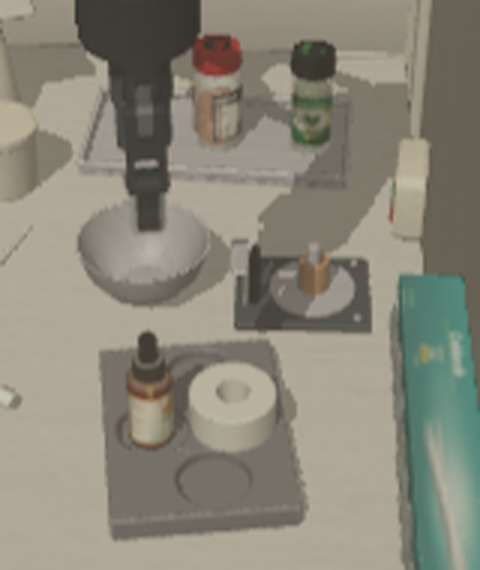

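Both jars stand upright on the tray. In the wrist view the bottle's top is at (283,196), a few mm from my prediction, so I'll refine its position.

```bash
python3 - <<'E'
from h import *
c2=cam('scene'); c=cam('wrist')
p=onz(c2,(200+152/3-.33,140+446/3-.33),.01); print('foot front',p,'centre',p+np.array([-.0019,.0164,0]))
print('neck/tip scene',onz(c2,(200+148/3-.33,140+336/3-.33),.112))
print('tip wrist',onz(c,(283,196),.112),onz(c,(283,193),.108))
print('roll wrist', onz(c,(282,237),.05))
f=c['frame'].astype(int); m=((f[:,:,0]-f[:,:,2]>35)&(f[:,:,0]-f[:,:,1]>20)).astype(np.uint8)
n,l,st,ce=cv2.connectedComponentsWithStats(m)
for i in range(1,n):
  if st[i,4]>30: print(st[i],ce[i],onz(c,ce[i],.06))
E
```

```text
foot front [ 0.45563278 -0.17568579  0.01      ] centre [ 0.45373278 -0.15928579  0.01      ]
neck/tip scene [ 0.45515094 -0.1699422   0.112     ]
tip wrist [ 0.44606225 -0.16278463  0.112     ] [ 0.44473321 -0.16298949  0.108     ]
roll wrist [ 0.50626324 -0.15507174  0.05      ]
[422   4   6  11  32] [424.78125   9.1875 ] [ 0.29023302 -0.07108425  0.06      ]
[430  16  16  10  59] [436.40677966  21.71186441] [ 0.29750574 -0.05931839  0.06      ]
[263 172  31  26 236] [274.39830508 179.94067797] [ 0.44635467 -0.17095027  0.06      ]
```

Request:
move_arm([
  {"linear": [-0.1, 0, -0.6], "turn": [0, 0, 0], "gripper": 100},
  {"linear": [0, 0, -0.9], "turn": [0, 0, 0], "gripper": 100},
  {"linear": [0, 0, -0.9], "turn": [0, 0, 0], "gripper": 100},
  {"linear": [0, 0, -0.9], "turn": [0, 0, 0], "gripper": 100},
  {"linear": [0, 0, -0.9], "turn": [0, 0, 0], "gripper": 100},
  {"linear": [0, 0, -0.8], "turn": [0, 0, 0], "gripper": 100},
  {"linear": [0, 0, -0.6], "turn": [0, 0, 0], "gripper": 100},
  {"linear": [0, 0, -0.3], "turn": [0, 0, 0], "gripper": 100},
  {"linear": [0, 0, -0.05], "turn": [0, 0, 0], "gripper": 100},
  {"linear": [0, 0, 0], "turn": [0, 0, 0], "gripper": 100},
])

```text
t: 23.4
eef_pos: [0.4528, -0.1609, 0.045]
ee_rot: [-3.141, 0.001, -2.994]
force: [-0.1, -0.7, 0.3]
grip_width: 0.0856
gripper_force: 0.0
```

Request:
move_arm([
  {"linear": [0, 0, 0], "turn": [0, 0, 0], "gripper": 25},
  {"linear": [0, 0, 0], "turn": [0, 0, 0], "gripper": 25},
  {"linear": [0, 0, 0], "turn": [0, 0, 0], "gripper": 25},
  {"linear": [0, 0, 0], "turn": [0, 0, 0], "gripper": 25},
  {"linear": [0, 0, 0], "turn": [0, 0, 0], "gripper": 25},
  {"linear": [0, 0, 0], "turn": [0, 0, 0], "gripper": 25},
  {"linear": [0, 0, 0], "turn": [0, 0, 0], "gripper": 25},
])

```text
t: 24.28
eef_pos: [0.4527, -0.1611, 0.0449]
ee_rot: [-3.141, 0.001, -2.994]
force: [0.1, -2.1, 3.5]
grip_width: 0.0223
gripper_force: 38.1
```

```bash
python3 - <<'E'
from h import *
c2=cam('scene'); save(c2,'s4.png',(220,200,340,330),4)
s=manip.get_state();print(s['grip_width'],s['gripper_force'],s['force'])
E
```

```text
0.022072747898535413 38.185345186284394 [ 0.54015473 -1.46451322  3.96213318]
```

View pics/s4.png

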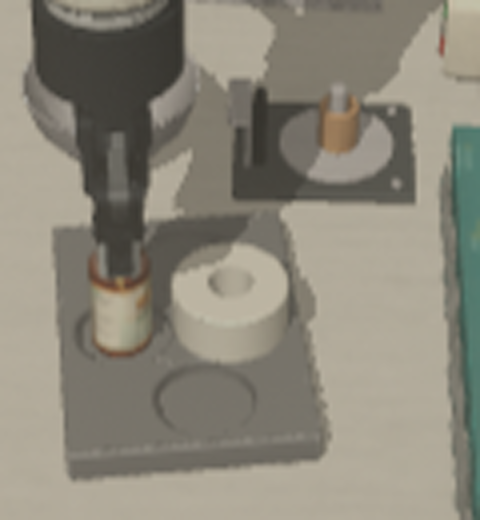

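```bash
python3 - <<'E'
from h import *
c2=cam('scene'); s=manip.get_state(); e=s['eef_pos']
for z in (.045,.06,.07,.08): 
  print(z,(proj(c2,[e[0]-.0017,e[1]-.011,z])-[220,200])*4, (proj(c2,[e[0],e[1],z])-[220,200])*4)
for z in (.01,.072,.112): print('bottle axis',z,(proj(c2,[.4537,-.1593,z])-[220,200])*4)
print(manip.get_state()['joint_positions'])
E
```

```text
0.045 [[111.74769011 302.21258842]] [[116.77322865 288.2663566 ]]
0.06 [[110.89310601 281.94184765]] [[115.96616122 268.04479878]]
0.07 [[110.31559209 268.24321343]] [[115.42081743 254.38088369]]
0.08 [[109.73172523 254.39388741]] [[114.86952308 240.56787372]]
bottle axis 0.01 [[120.59314124 332.0723615 ]]
bottle axis 0.072 [[117.36815113 249.52238403]]
bottle axis 0.112 [[115.169818   193.25171519]]
[-3.93378320e-01  5.75014665e-02  2.16280414e+00 -2.79705477e-04
  9.20209974e-01 -2.11125736e+00]
```

```bash
python3 - <<'E'
from h import *
c2=cam('scene')
for z in (.19,.2066,.22,.23): print(z,(proj(c2,[[.4475,-.21,z],[.4475,-.2,z],[.4475,-.217,z]])-[200,140])*3)
E
```

```text
0.19 [[125.84116916 284.4587006 ]
 [127.45626855 274.72903711]
 [124.6947476  291.36496045]]
0.2066 [[124.86440414 264.36695456]
 [126.50373993 254.70468909]
 [123.70061543 271.22633969]]
0.22 [[124.06139066 247.84922237]
 [125.72076901 238.24483478]
 [122.88323712 254.66830813]]
0.23 [[123.45345358 235.34414985]
 [125.12807602 225.78506135]
 [122.26437262 242.13166796]]
```

The picture shows the fingers closed on the neck, above the bottle's shoulder, with the bottle still upright. I'll open and check the true fingertip height.

Request:
move_arm([
  {"linear": [0, 0, 0], "turn": [0, 0, 0], "gripper": 60},
  {"linear": [0, 0, 0], "turn": [0, 0, 0], "gripper": 100},
  {"linear": [0, 0, 0], "turn": [0, 0, 0], "gripper": 100},
  {"linear": [0, 0, 0], "turn": [0, 0, 0], "gripper": 100},
])

```text
t: 24.92
eef_pos: [0.452, -0.1605, 0.0442]
ee_rot: [3.141, -0.001, -2.994]
force: [-1.1, -0.2, -0.3]
grip_width: 0.0856
gripper_force: 0.0
```

```bash
python3 - <<'E'
from h import *
c2=cam('scene'); save(c2,'s5.png',(220,200,340,330),4)
s=manip.get_state();print(s['grip_width'],s['eef_pos'],s['force'])
for z in (.045,.058,.07,.08): print(z,(proj(c2,[[.4601,-.2105,z]])-[220,200])*4)
E
```

```text
0.08532413101736176 [ 0.45207555 -0.16054503  0.04430297] [-0.90567684 -0.20893614  0.25548985]
0.045 [[121.87410525 353.91027329]]
0.058 [[121.18600832 336.21741744]]
0.07 [[120.54189662 319.65554241]]
0.08 [[119.99844692 305.68196276]]
```

View pics/s5.png

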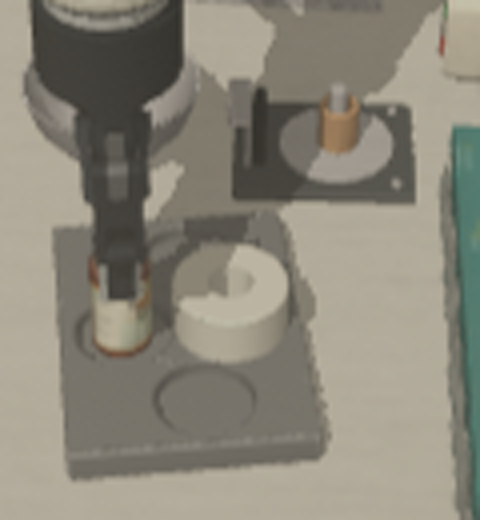

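The open fingertip is at about (120,298), which is roughly 22 mm higher than the reported TCP implies. I'll lower in steps and watch the force.

Request:
move_arm([
  {"linear": [0, 0, -0.2], "turn": [0, 0, 0], "gripper": 100},
  {"linear": [0, 0, -0.2], "turn": [0, 0, 0], "gripper": 100},
  {"linear": [0, 0, 0], "turn": [0, 0, 0], "gripper": 100},
])

```text
t: 25.35
eef_pos: [0.4516, -0.1604, 0.0337]
ee_rot: [3.141, -0.001, -2.994]
force: [-0.1, -0.7, -0.7]
grip_width: 0.0854
gripper_force: 0.0
```

Request:
move_arm([
  {"linear": [0, 0, -0.1], "turn": [0, 0, 0], "gripper": 100},
  {"linear": [0, 0, -0.1], "turn": [0, 0, 0], "gripper": 100},
])

```text
t: 25.6
eef_pos: [0.4524, -0.1607, 0.0294]
ee_rot: [-3.141, 0.0, -2.994]
force: [0.5, -0.6, 0.3]
grip_width: 0.0853
gripper_force: 0.0
```

Request:
move_arm([
  {"linear": [0, 0, -0.1], "turn": [0, 0, 0], "gripper": 100},
  {"linear": [0, 0, -0.1], "turn": [0, 0, 0], "gripper": 100},
  {"linear": [0, 0, 0], "turn": [0, 0, 0], "gripper": 100},
])

```text
t: 25.98
eef_pos: [0.452, -0.1606, 0.0242]
ee_rot: [3.141, -0.0, -2.994]
force: [-1.1, 1.0, -0.2]
grip_width: 0.0855
gripper_force: 0.0
```

Request:
move_arm([
  {"linear": [0, 0, 0], "turn": [0, 0, 0], "gripper": 30},
  {"linear": [0, 0, 0], "turn": [0, 0, 0], "gripper": 30},
  {"linear": [0, 0, 0], "turn": [0, 0, 0], "gripper": 30},
  {"linear": [0, 0, 0], "turn": [0, 0, 0], "gripper": 30},
  {"linear": [0, 0, 0], "turn": [0, 0, 0], "gripper": 30},
  {"linear": [0, 0, 0], "turn": [0, 0, 0], "gripper": 30},
])

```text
t: 26.72
eef_pos: [0.4527, -0.1609, 0.025]
ee_rot: [-3.141, 0.001, -2.994]
force: [-0.0, -0.9, 4.5]
grip_width: 0.0302
gripper_force: 59.4
```

Request:
move_arm([
  {"linear": [0, 0, 0], "turn": [0, 0, 0], "gripper": 60},
  {"linear": [0, 0, 0], "turn": [0, 0, 0], "gripper": 60},
  {"linear": [0, 0, -0.08], "turn": [0, 0, 0], "gripper": 60},
  {"linear": [0, 0, -0.07], "turn": [0, 0, 0], "gripper": 60},
  {"linear": [0, 0, 0], "turn": [0, 0, 0], "gripper": 60},
])

```text
t: 27.35
eef_pos: [0.452, -0.1605, 0.0204]
ee_rot: [3.141, -0.001, -2.994]
force: [1.0, -0.4, 0.1]
grip_width: 0.0509
gripper_force: 0.0
```

Request:
move_arm([
  {"linear": [0, 0, 0], "turn": [0, 0, 0], "gripper": 30},
  {"linear": [0, 0, 0], "turn": [0, 0, 0], "gripper": 30},
  {"linear": [0, 0, 0], "turn": [0, 0, 0], "gripper": 30},
  {"linear": [0, 0, 0], "turn": [0, 0, 0], "gripper": 30},
  {"linear": [0, 0, 0], "turn": [0, 0, 0], "gripper": 30},
])

```text
t: 27.98
eef_pos: [0.4525, -0.1609, 0.021]
ee_rot: [-3.141, 0.0, -2.994]
force: [-0.7, -0.9, 2.9]
grip_width: 0.0303
gripper_force: 59.4
```

The grip width is the same as before, so the fingers are on the body. I'll carry the bottle to the tray.

Request:
move_arm([
  {"linear": [0, 0, 0.5], "turn": [0, 0, 0], "gripper": 30},
  {"linear": [0, 0, 1], "turn": [0, 0, 0], "gripper": 30},
  {"linear": [0, 0, 1], "turn": [0, 0, 0], "gripper": 30},
  {"linear": [0, 0, 1], "turn": [0, 0, 0], "gripper": 30},
  {"linear": [0, 0.36, 0.5], "turn": [0, 0, 0], "gripper": 30},
  {"linear": [-0.15, 1, 0], "turn": [0, 0, 0], "gripper": 30},
  {"linear": [-0.15, 1, 0], "turn": [0, 0, 0], "gripper": 30},
  {"linear": [-0.15, 1, 0], "turn": [0, 0, 0], "gripper": 30},
  {"linear": [-0.15, 1, 0], "turn": [0, 0, 0], "gripper": 30},
  {"linear": [-0.15, 1, 0], "turn": [0, 0, 0], "gripper": 30},
])

```text
t: 29.22
eef_pos: [0.4324, -0.0252, 0.1203]
ee_rot: [3.141, -0.001, -2.994]
force: [-0.0, -0.2, -0.6]
grip_width: 0.0305
gripper_force: 59.4
```

Request:
move_arm([
  {"linear": [-0.15, 1, 0], "turn": [0, 0, 0], "gripper": 30},
  {"linear": [-0.15, 1, 0], "turn": [0, 0, 0], "gripper": 30},
  {"linear": [-0.15, 1, 0], "turn": [0, 0, 0], "gripper": 30},
  {"linear": [-0.15, 1, 0], "turn": [0, 0, 0], "gripper": 30},
  {"linear": [-0.15, 1, 0], "turn": [0, 0, 0], "gripper": 30},
  {"linear": [-0.15, 1, 0], "turn": [0, 0, 0], "gripper": 30},
  {"linear": [-0.15, 1, 0], "turn": [0, 0, 0], "gripper": 30},
  {"linear": [-0.15, 1, 0], "turn": [0, 0, 0], "gripper": 30},
  {"linear": [-0.15, 1, 0], "turn": [0, 0, 0], "gripper": 30},
  {"linear": [-0.15, 1, 0], "turn": [0, 0, 0], "gripper": 30},
])

```text
t: 30.48
eef_pos: [0.3947, 0.2242, 0.1203]
ee_rot: [-3.141, -0.001, -2.994]
force: [1.3, 0.1, -1.0]
grip_width: 0.0304
gripper_force: 59.4
```

Request:
move_arm([
  {"linear": [-0.15, 1, 0], "turn": [0, 0, 0], "gripper": 30},
  {"linear": [0, 0, 0], "turn": [0, 0, 0], "gripper": 30},
])

```text
t: 30.72
eef_pos: [0.3911, 0.2495, 0.1204]
ee_rot: [-3.141, -0.001, -2.992]
force: [0.4, 0.0, -0.1]
grip_width: 0.0302
gripper_force: 59.5
```

Request:
move_arm([
  {"linear": [0, 0, -0.6], "turn": [0, 0, 0], "gripper": 30},
  {"linear": [0, 0, -1], "turn": [0, 0, 0], "gripper": 30},
  {"linear": [0, 0, -1], "turn": [0, 0, 0], "gripper": 30},
  {"linear": [0, 0, -0.9], "turn": [0, 0, 0], "gripper": 30},
  {"linear": [0, 0, -0.5], "turn": [0, 0, 0], "gripper": 30},
  {"linear": [0, 0, -0.2], "turn": [0, 0, 0], "gripper": 30},
  {"linear": [0, 0, 0], "turn": [0, 0, 0], "gripper": 30},
])

```text
t: 31.6
eef_pos: [0.3923, 0.2481, 0.0157]
ee_rot: [-3.141, -0.0, -2.995]
force: [-0.1, 0.9, -0.4]
grip_width: 0.0303
gripper_force: 59.5
```

Request:
move_arm([
  {"linear": [0, 0, -0.02], "turn": [0, 0, 0], "gripper": 30},
  {"linear": [0, 0, 0], "turn": [0, 0, 0], "gripper": 60},
  {"linear": [0, 0, 0], "turn": [0, 0, 0], "gripper": 100},
  {"linear": [0, 0, 0], "turn": [0, 0, 0], "gripper": 100},
  {"linear": [0, 0, 0], "turn": [0, 0, 0], "gripper": 100},
  {"linear": [0, 0, 0.5], "turn": [0, 0, 0], "gripper": 100},
  {"linear": [0, 0, 1], "turn": [0, 0, 0], "gripper": 100},
  {"linear": [0, 0, 1], "turn": [0, 0, 0], "gripper": 100},
  {"linear": [0, 0, 1], "turn": [0, 0, 0], "gripper": 100},
  {"linear": [0, 0, 1], "turn": [0, 0, 0], "gripper": 100},
])

```text
t: 32.85
eef_pos: [0.3924, 0.2484, 0.1295]
ee_rot: [3.141, 0.001, -2.994]
force: [0.2, 0.1, -0.6]
grip_width: 0.0857
gripper_force: 0.0
```

Request:
move_arm([
  {"linear": [0, -0.4, 0.5], "turn": [0, 0, 0], "gripper": 100},
  {"linear": [0.8, -1, 0], "turn": [0, 0, -0.16], "gripper": 100},
  {"linear": [0.8, -1, 0], "turn": [0, 0, -0.16], "gripper": 100},
  {"linear": [0.8, -1, 0], "turn": [0, 0, -0.16], "gripper": 100},
  {"linear": [0.8, -1, 0], "turn": [0, 0, -0.16], "gripper": 100},
  {"linear": [0.8, -1, 0], "turn": [0, 0, -0.16], "gripper": 100},
  {"linear": [0.8, -1, 0], "turn": [0, 0, -0.16], "gripper": 100},
  {"linear": [0.8, -1, 0], "turn": [0, 0, -0.16], "gripper": 100},
  {"linear": [0.8, -1, 0], "turn": [0, 0, -0.16], "gripper": 100},
  {"linear": [0.8, -1, 0], "turn": [0, 0, -0.16], "gripper": 100},
])

```text
t: 34.1
eef_pos: [0.5721, 0.0118, 0.14]
ee_rot: [-3.141, -0.001, -3.139]
force: [0.5, 0.3, 1.2]
grip_width: 0.0856
gripper_force: 0.0
```

```bash
python3 - <<'E'
from h import *
c2=cam('scene'); c=cam('wrist')
a=cv2.resize(c2['frame'][130:300,190:360],None,fx=2.35,fy=2.35); b=c['frame'][:400]
cv2.imwrite('pics/s6.png',np.hstack([a[:399,:399],b[:399,80:480]])[:,:,::-1])
s=manip.get_state();print(s['eef_pos'],s['ee_rot'])
print(proj(c,[[.5715,.0145,.055],[.5715,.0145,.012],[.431,.021,.05]])-[80,0]+[399,0])
E
```

```text
[0.57342039 0.01047041 0.14016386] [-3.14054050e+00  4.12994966e-04 -3.14120191e+00]
[[611.30345995 201.50155814]
 [610.30046017 188.06276037]
 [622.37491762   2.15364378]]
```

View pics/s6.png

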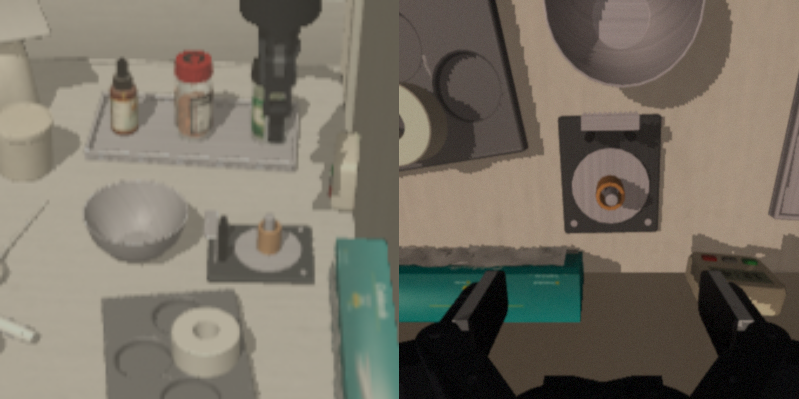

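The tray holds all three upright, and the spindle is where I predicted at (611,200). I'll descend on the core.

Request:
move_arm([
  {"linear": [-0.07, 0.15, -0.6], "turn": [0, 0, 0], "gripper": 100},
  {"linear": [0, 0, -1], "turn": [0, 0, 0], "gripper": 100},
  {"linear": [0, 0, -1], "turn": [0, 0, 0], "gripper": 100},
  {"linear": [0, 0, -1], "turn": [0, 0, 0], "gripper": 100},
  {"linear": [0, 0, -0.8], "turn": [0, 0, 0], "gripper": 100},
  {"linear": [0, 0, -0.6], "turn": [0, 0, 0], "gripper": 100},
  {"linear": [0, 0, -0.4], "turn": [0, 0, 0], "gripper": 100},
  {"linear": [0, 0, -0.2], "turn": [0, 0, 0], "gripper": 80},
  {"linear": [0, 0, 0], "turn": [0, 0, 0], "gripper": 60},
  {"linear": [0, 0, 0], "turn": [0, 0, 0], "gripper": 60},
])

```text
t: 35.45
eef_pos: [0.5712, 0.017, 0.0009]
ee_rot: [-3.142, 0.001, -3.138]
force: [-0.6, -0.0, 0.7]
grip_width: 0.0512
gripper_force: 0.0
```

Request:
move_arm([
  {"linear": [0, 0, -0.1], "turn": [0, 0, 0], "gripper": 50},
  {"linear": [0, 0, -0.1], "turn": [0, 0, 0], "gripper": 50},
  {"linear": [0, 0, 0], "turn": [0, 0, 0], "gripper": 50},
])

```text
t: 35.83
eef_pos: [0.5702, 0.017, -0.005]
ee_rot: [3.142, -0.0, -3.138]
force: [-0.1, 0.5, -0.9]
grip_width: 0.0426
gripper_force: 0.0
```

Request:
move_arm([
  {"linear": [0.03, -0.1, 0], "turn": [0, 0, 0], "gripper": 50},
  {"linear": [0, 0, 0], "turn": [0, 0, 0], "gripper": 20},
  {"linear": [0, 0, 0], "turn": [0, 0, 0], "gripper": 20},
  {"linear": [0, 0, 0], "turn": [0, 0, 0], "gripper": 20},
  {"linear": [0, 0, 0], "turn": [0, 0, 0], "gripper": 20},
  {"linear": [0, 0, 0], "turn": [0, 0, 0], "gripper": 20},
])

```text
t: 36.58
eef_pos: [0.5718, 0.0145, -0.0044]
ee_rot: [-3.141, 0.001, -3.138]
force: [0.0, 0.1, 2.1]
grip_width: 0.0221
gripper_force: 58.9
```

Request:
move_arm([
  {"linear": [0, 0, 0.6], "turn": [0, 0, 0], "gripper": 20},
  {"linear": [0, 0, 1], "turn": [0, 0, 0], "gripper": 20},
  {"linear": [0, 0, 1], "turn": [0, 0, 0], "gripper": 20},
  {"linear": [-0.3, 0, 0.6], "turn": [0, 0, 0], "gripper": 20},
  {"linear": [-0.9, 0.04, 0], "turn": [0, 0, 0], "gripper": 20},
  {"linear": [-0.9, 0.05, 0], "turn": [0, 0, 0], "gripper": 20},
  {"linear": [-0.9, 0.05, 0], "turn": [0, 0, 0], "gripper": 20},
  {"linear": [-0.9, 0.05, 0], "turn": [0, 0, 0], "gripper": 20},
  {"linear": [-0.9, 0.05, 0], "turn": [0, 0, 0], "gripper": 20},
  {"linear": [-0.83, 0.02, -0.3], "turn": [0, 0, 0], "gripper": 20},
])

```text
t: 37.83
eef_pos: [0.4293, 0.0212, 0.068]
ee_rot: [3.141, 0.0, -3.138]
force: [0.5, -0.2, 0.0]
grip_width: 0.0222
gripper_force: 58.7
```

Request:
move_arm([
  {"linear": [0, 0, -0.6], "turn": [0, 0, 0], "gripper": 20},
  {"linear": [0, 0, -0.7], "turn": [0, 0, 0], "gripper": 20},
  {"linear": [0, 0, -0.5], "turn": [0, 0, 0], "gripper": 20},
  {"linear": [0, 0, -0.3], "turn": [0, 0, 0], "gripper": 20},
  {"linear": [0, 0, 0], "turn": [0, 0, 0], "gripper": 20},
])

```text
t: 38.45
eef_pos: [0.4301, 0.0211, 0.0145]
ee_rot: [3.142, -0.002, -3.138]
force: [0.1, 1.2, -0.6]
grip_width: 0.0227
gripper_force: 58.7
```

Request:
move_arm([
  {"linear": [0, 0, -0.25], "turn": [0, 0, 0], "gripper": 20},
  {"linear": [0, 0, 0], "turn": [0, 0, 0], "gripper": 45},
  {"linear": [0, 0, 0], "turn": [0, 0, 0], "gripper": 45},
  {"linear": [0, 0, 0], "turn": [0, 0, 0], "gripper": 45},
  {"linear": [0, 0, 0.4], "turn": [0, 0, 0], "gripper": 45},
  {"linear": [0, 0, 1], "turn": [0, 0, 0], "gripper": 45},
  {"linear": [0, 0, 1], "turn": [0, 0, 0], "gripper": 60},
  {"linear": [0, 0, 1], "turn": [0, 0, 0], "gripper": 100},
  {"linear": [0, -0.06, 0.6], "turn": [0, 0, 0], "gripper": 100},
])

```text
t: 39.58
eef_pos: [0.4315, 0.0196, 0.1111]
ee_rot: [-3.142, 0.003, -3.138]
force: [0.3, 0.2, 0.1]
grip_width: 0.0843
gripper_force: 0.0
```

Request:
move_arm([
  {"linear": [0.4, -0.9, 0], "turn": [0, 0, 0.19], "gripper": 100},
  {"linear": [0.4, -0.9, 0], "turn": [0, 0, 0.19], "gripper": 100},
  {"linear": [0.4, -0.9, 0], "turn": [0, 0, 0.19], "gripper": 100},
  {"linear": [0.4, -0.9, 0], "turn": [0, 0, 0.19], "gripper": 100},
  {"linear": [0.4, -0.9, 0], "turn": [0, 0, 0.19], "gripper": 100},
  {"linear": [0.4, -0.9, 0], "turn": [0, 0, 0.19], "gripper": 100},
  {"linear": [0.45, -0.8, 0], "turn": [0, 0, 0.19], "gripper": 100},
  {"linear": [0.45, -0.8, 0], "turn": [0, 0, 0.1], "gripper": 100},
  {"linear": [0, 0, 0], "turn": [0, 0, 0], "gripper": 100},
])

```text
t: 40.7
eef_pos: [0.5135, -0.1566, 0.1091]
ee_rot: [-3.141, 0.0, -2.997]
force: [-0.0, 0.3, -0.4]
grip_width: 0.0854
gripper_force: 0.0
```

```bash
python3 - <<'E'
from h import *
c2=cam('top'); c=cam('wrist')
a=cv2.resize(c2['frame'][150:300,215:365],None,fx=2.66,fy=2.66); b=c['frame'][:400]
cv2.imwrite('pics/s7.png',np.hstack([a[:399,:399],b[:399,80:480]])[:,:,::-1])
s=manip.get_state();print(s['eef_pos'],s['ee_rot'])
print(proj(c,[[.5126,-.1554,.05]])-[80,0]+[399,0],(proj(c2,[[.5126,-.1554,.05],[.431,.021,.03]])-[215,150])*2.66)
E
```

```text
[ 0.51241051 -0.15515085  0.10869776] [ 3.14077327e+00 -1.00366180e-03 -2.99610442e+00]
[[604.3268172 216.5030072]] [[403.6748278  131.48793411]
 [183.53914634 230.11251938]]
```

View pics/s7.png

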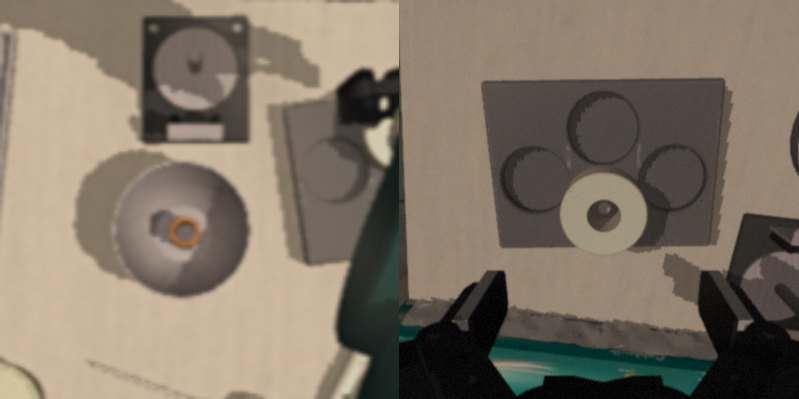

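The core lies in the middle of the bowl at (185,232), and the spindle is bare. The roll is on its peg at (603,212), centred between the fingers.

Request:
move_arm([
  {"linear": [-0.03, 0, -0.6], "turn": [0, 0, 0], "gripper": 100},
  {"linear": [0, 0, -0.9], "turn": [0, 0, 0], "gripper": 100},
  {"linear": [0, 0, -0.9], "turn": [0, 0, 0], "gripper": 100},
  {"linear": [0, 0, -0.8], "turn": [0, 0, 0], "gripper": 100},
  {"linear": [0, 0, -0.6], "turn": [0, 0, 0], "gripper": 100},
  {"linear": [0, 0, -0.4], "turn": [0, 0, 0], "gripper": 100},
  {"linear": [0, 0, -0.2], "turn": [0, 0, 0], "gripper": 100},
  {"linear": [0, 0, -0.15], "turn": [0, 0, 0], "gripper": 100},
  {"linear": [0, 0, 0], "turn": [0, 0, 0], "gripper": 100},
])

```text
t: 41.92
eef_pos: [0.5125, -0.1555, -0.0046]
ee_rot: [-3.141, 0.0, -2.995]
force: [-0.3, -0.3, 0.1]
grip_width: 0.0854
gripper_force: 0.0
```

Request:
move_arm([
  {"linear": [0, 0, 0], "turn": [0, 0, 0], "gripper": 60},
  {"linear": [0, 0, 0], "turn": [0, 0, 0], "gripper": 60},
  {"linear": [0, 0, 0], "turn": [0, 0, 0], "gripper": 60},
  {"linear": [0, 0, 0], "turn": [0, 0, 0], "gripper": 60},
  {"linear": [0, 0, 0], "turn": [0, 0, 0], "gripper": 60},
])

```text
t: 42.55
eef_pos: [0.5133, -0.1558, -0.0038]
ee_rot: [-3.141, 0.002, -2.995]
force: [0.3, 0.4, 5.8]
grip_width: 0.0624
gripper_force: 66.0
```

Request:
move_arm([
  {"linear": [0, 0, 0.6], "turn": [0, 0, 0], "gripper": 60},
  {"linear": [0, 0, 1], "turn": [0, 0, 0], "gripper": 60},
  {"linear": [0, 0, 1], "turn": [0, 0, 0], "gripper": 60},
  {"linear": [0, 0.21, 0.4], "turn": [0, 0, 0], "gripper": 60},
  {"linear": [0.4, 1, 0], "turn": [0, 0, -0.25], "gripper": 60},
  {"linear": [0.4, 1, 0], "turn": [0, 0, -0.25], "gripper": 60},
  {"linear": [0.4, 1, 0], "turn": [0, 0, -0.25], "gripper": 60},
  {"linear": [0.4, 1, 0], "turn": [0, 0, -0.25], "gripper": 60},
  {"linear": [0.4, 1, 0], "turn": [0, 0, -0.25], "gripper": 60},
  {"linear": [0.35, 0.9, 0], "turn": [0, 0, -0.25], "gripper": 60},
])

```text
t: 43.8
eef_pos: [0.5703, -0.0014, 0.0695]
ee_rot: [3.141, -0.002, 3.137]
force: [-0.0, -0.7, -0.5]
grip_width: 0.0621
gripper_force: 65.6
```

Request:
move_arm([
  {"linear": [0, 0.68, 0], "turn": [0, 0, 0], "gripper": 60},
  {"linear": [0, 0, 0], "turn": [0, 0, 0], "gripper": 60},
  {"linear": [0, 0, 0], "turn": [0, 0, 0], "gripper": 60},
])

```text
t: 44.18
eef_pos: [0.5704, 0.0139, 0.07]
ee_rot: [-3.141, -0.001, 3.138]
force: [0.3, -0.8, -1.2]
grip_width: 0.0621
gripper_force: 65.6
```

```bash
python3 - <<'E'
from h import *
c2=cam('scene'); c=cam('wrist')
a=cv2.resize(c2['frame'][200:270,270:340],None,fx=5.7,fy=5.7); b=cv2.resize(c['frame'][130:400,130:430],None,fx=1.33,fy=1.33)
h=min(a.shape[0],b.shape[0]); cv2.imwrite('pics/s8.png',np.hstack([a[:h],b[:h]])[:,:,::-1][:, :800])
s=manip.get_state();print(s['eef_pos'],s['ee_rot'],a.shape)
z=s['eef_pos'][2]+.0545
print('roll top z',z,(proj(c,[[*s['eef_pos'][:2],z],[.5715,.0145,.055],[.5715,.0145,.012]])-[130,130])*1.33+[a.shape[1],0])
print((proj(c2,[[*s['eef_pos'][:2],z],[.5715,.0145,.055],[.5715,.0145,.012]])-[270,200])*5.7)
E
```

```text
[0.57065135 0.01355054 0.07016055] [-3.14130458e+00 -2.85484850e-04  3.13714719e+00] (399, 399, 3)
roll top z 0.12466055199031068 [[605.9294465  239.09681043]
 [607.33953796 148.86079301]
 [606.74435106 117.16671097]]
[[199.04256898 -11.40200868]
 [195.17730011 120.26481914]
 [191.71144868 197.97565968]]
```

View pics/s8.png

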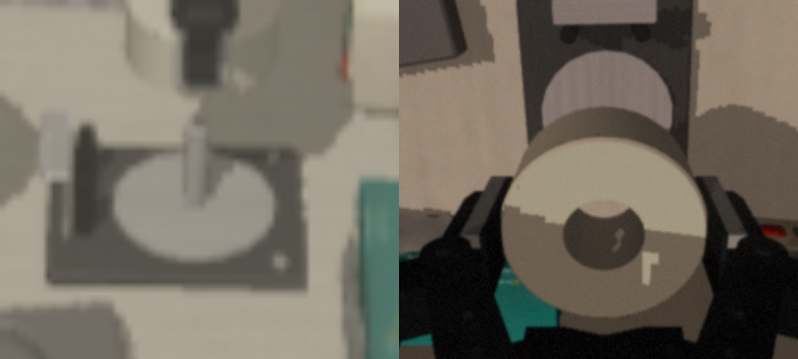

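The roll is gripped level. Its hole is at (604,236), centred over the spindle to within about 1 mm, and the scene view at (203) agrees. I'll lower it slowly and watch the force.

Request:
move_arm([
  {"linear": [0.03, 0.03, -0.6], "turn": [0, 0, 0], "gripper": 60},
  {"linear": [0, 0, -0.7], "turn": [0, 0, 0], "gripper": 60},
  {"linear": [0, 0, -0.4], "turn": [0, 0, 0], "gripper": 60},
  {"linear": [0, 0, -0.2], "turn": [0, 0, 0], "gripper": 60},
  {"linear": [0, 0, -0.2], "turn": [0, 0, 0], "gripper": 60},
])

```text
t: 44.9
eef_pos: [0.5719, 0.0151, 0.0173]
ee_rot: [-3.142, -0.0, 3.138]
force: [-0.1, -0.1, -1.2]
grip_width: 0.0623
gripper_force: 65.6
```

Request:
move_arm([
  {"linear": [0, 0, -0.4], "turn": [0, 0, 0], "gripper": 60},
  {"linear": [0, 0, -0.4], "turn": [0, 0, 0], "gripper": 60},
  {"linear": [0, 0, -0.2], "turn": [0, 0, 0], "gripper": 60},
  {"linear": [0, 0, -0.1], "turn": [0, 0, 0], "gripper": 60},
  {"linear": [0, 0, 0], "turn": [0, 0, 0], "gripper": 60},
])

```text
t: 45.52
eef_pos: [0.5717, 0.0151, -0.0099]
ee_rot: [3.142, -0.0, 3.138]
force: [-0.5, -0.9, -1.1]
grip_width: 0.0622
gripper_force: 65.6
```

Request:
move_arm([
  {"linear": [0, 0, -0.05], "turn": [0, 0, 0], "gripper": 60},
  {"linear": [0, 0, 0], "turn": [0, 0, 0], "gripper": 85},
  {"linear": [0, 0, 0], "turn": [0, 0, 0], "gripper": 100},
  {"linear": [0, 0, 0], "turn": [0, 0, 0], "gripper": 100},
  {"linear": [0, 0, 0], "turn": [0, 0, 0], "gripper": 100},
  {"linear": [0, 0, 0.4], "turn": [0, 0, 0], "gripper": 100},
  {"linear": [0, 0, 0.9], "turn": [0, 0, 0], "gripper": 100},
  {"linear": [0, 0, 1], "turn": [0, 0, 0], "gripper": 100},
  {"linear": [0, 0, 1], "turn": [0, 0, 0], "gripper": 100},
  {"linear": [0, 0, 1], "turn": [0, 0, 0], "gripper": 100},
])

```text
t: 46.78
eef_pos: [0.5719, 0.0151, 0.0981]
ee_rot: [-3.142, 0.001, 3.138]
force: [0.9, -0.4, -0.7]
grip_width: 0.0856
gripper_force: 0.0
```

Request:
move_arm([
  {"linear": [-0.4, 0.4, 1], "turn": [0, 0, 0.1], "gripper": 100},
  {"linear": [-0.75, 0.95, 1], "turn": [0, 0, 0.15], "gripper": 100},
  {"linear": [-0.75, 0.95, 0.2], "turn": [0, 0, 0.15], "gripper": 100},
  {"linear": [-0.75, 0.95, 0], "turn": [0, 0, 0.15], "gripper": 100},
  {"linear": [-0.75, 0.95, 0], "turn": [0, 0, 0.15], "gripper": 100},
  {"linear": [-0.75, 0.95, 0], "turn": [0, 0, 0.15], "gripper": 100},
  {"linear": [-0.75, 0.95, 0], "turn": [0, 0, 0.15], "gripper": 100},
  {"linear": [-0.75, 0.95, 0], "turn": [0, 0, 0.15], "gripper": 100},
  {"linear": [-0.75, 0.95, 0], "turn": [0, 0, 0.15], "gripper": 100},
  {"linear": [-0.75, 0.95, 0], "turn": [0, 0, 0.15], "gripper": 100},
])

```text
t: 48.02
eef_pos: [0.3925, 0.2396, 0.1523]
ee_rot: [3.141, 0.001, -3.0]
force: [1.1, 0.2, 0.4]
grip_width: 0.0855
gripper_force: 0.0
```

```bash
python3 - <<'E'
from h import *
c2=cam('scene'); c=cam('top')
a=cv2.resize(c2['frame'][190:270,260:340],None,fx=5,fy=5); b=cv2.resize(c['frame'][150:230,240:320],None,fx=5,fy=5)
cv2.imwrite('pics/s9.png',np.hstack([a,b])[:,:,::-1])
s=manip.get_state();print(s['eef_pos'],s['ee_rot'])
print((proj(c2,[[.5715,.0145,.055],[.5715,.0145,.042]])-[260,190])*5,(proj(c,[[.5715,.0145,.055],[.5715,.0145,.042]])-[240,150])*5+[400,0])
E
```

```text
[0.39161569 0.24038973 0.15215912] [ 3.14056234e+00  3.27596177e-04 -2.99746856e+00]
[[221.20815799 155.49545538]
 [220.27589329 176.39856522]] [[640.72131565 104.48162934]
 [640.96095815 111.55403493]]
```

View pics/s9.png

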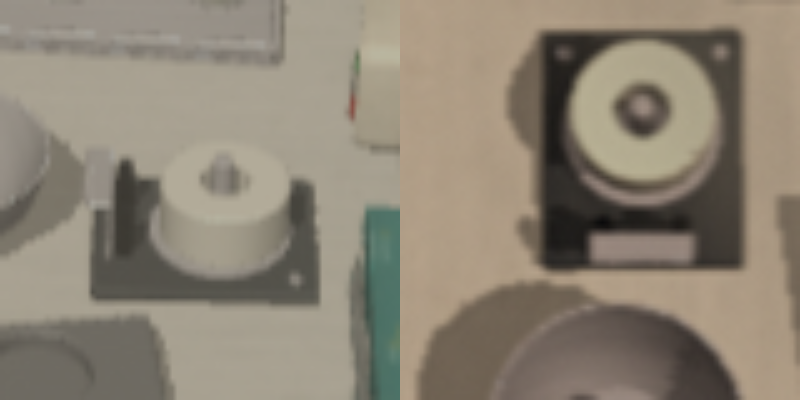

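The roll is seated on the plate: flat, concentric with the spindle tip, which shows through its hole in both views. Now the bottle goes back.

Request:
move_arm([
  {"linear": [0, 0.32, -0.6], "turn": [0, 0, 0], "gripper": 100},
  {"linear": [0, 0, -1], "turn": [0, 0, 0], "gripper": 100},
  {"linear": [0, 0, -1], "turn": [0, 0, 0], "gripper": 100},
  {"linear": [0, 0, -1], "turn": [0, 0, 0], "gripper": 100},
  {"linear": [0, 0, -0.9], "turn": [0, 0, 0], "gripper": 100},
  {"linear": [0, 0, -0.6], "turn": [0, 0, 0], "gripper": 100},
  {"linear": [0, 0, -0.37], "turn": [0, 0, 0], "gripper": 100},
  {"linear": [0, 0, 0], "turn": [0, 0, 0], "gripper": 100},
])

```text
t: 49.12
eef_pos: [0.3928, 0.2464, 0.0141]
ee_rot: [-3.141, -0.001, -3.001]
force: [-0.3, -0.4, -0.3]
grip_width: 0.0855
gripper_force: 0.0
```

Request:
move_arm([
  {"linear": [0, 0, 0], "turn": [0, 0, 0], "gripper": 30},
  {"linear": [0, 0, 0], "turn": [0, 0, 0], "gripper": 30},
  {"linear": [0, 0, 0], "turn": [0, 0, 0], "gripper": 30},
  {"linear": [0, 0, 0], "turn": [0, 0, 0], "gripper": 30},
  {"linear": [0, 0, 0], "turn": [0, 0, 0], "gripper": 30},
  {"linear": [0, 0, 0], "turn": [0, 0, 0], "gripper": 30},
  {"linear": [0, 0, 0], "turn": [0, 0, 0], "gripper": 30},
])

```text
t: 50.0
eef_pos: [0.3937, 0.2473, 0.0157]
ee_rot: [3.141, 0.001, -3.0]
force: [-0.9, -0.4, 6.2]
grip_width: 0.0306
gripper_force: 59.3
```

Request:
move_arm([
  {"linear": [0, 0, 0.5], "turn": [0, 0, 0], "gripper": 30},
  {"linear": [0, 0, 1], "turn": [0, 0, 0], "gripper": 30},
  {"linear": [0, 0, 1], "turn": [0, 0, 0], "gripper": 30},
  {"linear": [0, 0, 1], "turn": [0, 0, 0], "gripper": 30},
  {"linear": [0, -0.33, 0.8], "turn": [0, 0, 0], "gripper": 30},
  {"linear": [0.15, -1, 0], "turn": [0, 0, 0], "gripper": 30},
  {"linear": [0.15, -1, 0], "turn": [0, 0, 0], "gripper": 30},
  {"linear": [0.15, -1, 0], "turn": [0, 0, 0], "gripper": 30},
  {"linear": [0.15, -1, 0], "turn": [0, 0, 0], "gripper": 30},
  {"linear": [0.15, -1, 0], "turn": [0, 0, 0], "gripper": 30},
])

```text
t: 51.25
eef_pos: [0.4116, 0.1127, 0.1226]
ee_rot: [-3.142, 0.0, -3.0]
force: [-0.1, 0.2, -0.3]
grip_width: 0.03
gripper_force: 59.6
```

Request:
move_arm([
  {"linear": [0.15, -1, 0], "turn": [0, 0, 0], "gripper": 30},
  {"linear": [0.15, -1, 0], "turn": [0, 0, 0], "gripper": 30},
  {"linear": [0.15, -1, 0], "turn": [0, 0, 0], "gripper": 30},
  {"linear": [0.15, -1, 0], "turn": [0, 0, 0], "gripper": 30},
  {"linear": [0.15, -1, 0], "turn": [0, 0, 0], "gripper": 30},
  {"linear": [0.15, -1, 0], "turn": [0, 0, 0], "gripper": 30},
  {"linear": [0.15, -1, 0], "turn": [0, 0, 0], "gripper": 30},
  {"linear": [0.15, -1, 0], "turn": [0, 0, 0], "gripper": 30},
  {"linear": [0.15, -1, 0], "turn": [0, 0, 0], "gripper": 30},
  {"linear": [0.15, -0.9, 0], "turn": [0, 0, 0], "gripper": 30},
])

```text
t: 52.5
eef_pos: [0.449, -0.1348, 0.1226]
ee_rot: [-3.142, -0.0, -3.001]
force: [0.1, 1.9, -1.1]
grip_width: 0.0299
gripper_force: 59.6
```

Request:
move_arm([
  {"linear": [0.14, -0.2, 0], "turn": [0, 0, 0], "gripper": 30},
  {"linear": [0, 0, 0], "turn": [0, 0, 0], "gripper": 30},
  {"linear": [0, 0, 0], "turn": [0, 0, 0], "gripper": 30},
])

```text
t: 52.88
eef_pos: [0.4525, -0.1381, 0.1221]
ee_rot: [3.141, -0.0, -3.0]
force: [-0.6, 0.7, -0.3]
grip_width: 0.0302
gripper_force: 59.6
```

Request:
move_arm([
  {"linear": [0.04, -0.92, 0], "turn": [0, 0, 0], "gripper": 30},
  {"linear": [0, 0, 0], "turn": [0, 0, 0], "gripper": 30},
  {"linear": [0, 0, -0.7], "turn": [0, 0, 0], "gripper": 30},
  {"linear": [0, 0, -1], "turn": [0, 0, 0], "gripper": 30},
  {"linear": [0, 0, -1], "turn": [0, 0, 0], "gripper": 30},
  {"linear": [0, 0, -0.7], "turn": [0, 0, 0], "gripper": 30},
  {"linear": [0, 0, -0.4], "turn": [0, 0, 0], "gripper": 30},
  {"linear": [0, 0, -0.1], "turn": [0, 0, 0], "gripper": 30},
  {"linear": [0, 0, 0], "turn": [0, 0, 0], "gripper": 30},
])

```text
t: 54.0
eef_pos: [0.4543, -0.1621, 0.0251]
ee_rot: [-3.141, 0.001, -3.0]
force: [-0.6, 1.0, -1.1]
grip_width: 0.0298
gripper_force: 59.6
```

Request:
move_arm([
  {"linear": [0, 0, -0.07], "turn": [0, 0, 0], "gripper": 30},
  {"linear": [0, 0, 0], "turn": [0, 0, 0], "gripper": 60},
  {"linear": [0, 0, 0], "turn": [0, 0, 0], "gripper": 90},
  {"linear": [0, 0, 0], "turn": [0, 0, 0], "gripper": 90},
  {"linear": [0, 0, 0], "turn": [0, 0, 0], "gripper": 90},
  {"linear": [0, 0, 0.5], "turn": [0, 0, 0], "gripper": 90},
  {"linear": [0, 0, 1], "turn": [0, 0, 0], "gripper": 100},
  {"linear": [0, 0, 1], "turn": [0, 0, 0], "gripper": 100},
  {"linear": [0, 0, 1], "turn": [0, 0, 0], "gripper": 100},
  {"linear": [0, 0, 1], "turn": [0, 0, 0], "gripper": 100},
])

```text
t: 55.25
eef_pos: [0.4539, -0.162, 0.1373]
ee_rot: [-3.141, 0.001, -3.0]
force: [0.6, 0.2, 0.0]
grip_width: 0.0851
gripper_force: 0.0
```

Request:
move_arm([
  {"linear": [0.06, 0.5, 1], "turn": [0, 0, 0], "gripper": 100},
  {"linear": [0.06, 1, 0.4], "turn": [0, 0, -0.2], "gripper": 100},
  {"linear": [0.06, 1, 0], "turn": [0, 0, -0.2], "gripper": 100},
  {"linear": [0.06, 1, 0], "turn": [0, 0, -0.2], "gripper": 100},
  {"linear": [0.06, 1, 0], "turn": [0, 0, -0.2], "gripper": 100},
  {"linear": [0.06, 1, 0], "turn": [0, 0, -0.2], "gripper": 100},
  {"linear": [0.06, 1, 0], "turn": [0, 0, -0.2], "gripper": 100},
  {"linear": [0.06, 1, 0], "turn": [0, 0, -0.2], "gripper": 100},
  {"linear": [0.06, 1, 0], "turn": [0, 0, -0.2], "gripper": 100},
  {"linear": [0.06, 1, 0], "turn": [0, 0, -0.3], "gripper": 100},
])

```text
t: 56.5
eef_pos: [0.4689, 0.0764, 0.1715]
ee_rot: [3.141, 0.001, 3.092]
force: [-0.7, 0.4, 1.1]
grip_width: 0.0852
gripper_force: 0.0
```

Request:
move_arm([
  {"linear": [0.06, 1, 0], "turn": [0, 0, 0], "gripper": 100},
  {"linear": [0.06, 1, 0], "turn": [0, 0, 0], "gripper": 100},
  {"linear": [0.06, 1, 0], "turn": [0, 0, 0], "gripper": 100},
  {"linear": [0.06, 1, 0], "turn": [0, 0, 0], "gripper": 100},
  {"linear": [0.06, 1, 0], "turn": [0, 0, 0], "gripper": 100},
  {"linear": [0.06, 1, 0], "turn": [0, 0, 0], "gripper": 100},
  {"linear": [0.06, 0.75, 0], "turn": [0, 0, 0], "gripper": 100},
  {"linear": [0, 0, 0], "turn": [0, 0, 0], "gripper": 100},
])

```text
t: 57.5
eef_pos: [0.4794, 0.2452, 0.1709]
ee_rot: [3.141, 0.0, 3.095]
force: [0.3, 0.2, -1.2]
grip_width: 0.0855
gripper_force: 0.0
```

```bash
python3 - <<'E'
from h import *
c2=cam('scene'); c=cam('wrist')
s=manip.get_state();print(s['eef_pos'],s['ee_rot'])
f=c['frame'].astype(int); m=((f[:,:,0]>100)&(f[:,:,1]<60)&(f[:,:,2]<60)).astype(np.uint8)
n,l,st,ce=cv2.connectedComponentsWithStats(m)
for i in range(1,n):
  if st[i,4]>60: print('red',st[i],onz(c,ce[i],.1))
# bottle in scene: dark+brown column, upright check
f=c2['frame'].astype(int); g=f[240:305,235:290]; 
mb=((g[:,:,0]-g[:,:,2]>35)).astype(np.uint8); md=(g.sum(2)<130).astype(np.uint8)
for nm,m in(('brown',mb),('dark',md)):
  n,l,st,ce=cv2.connectedComponentsWithStats(m)
  for i in range(1,n):
    if st[i,4]>10: print(nm,st[i][:5]+np.array([235,240,0,0,0]),ce[i]+[235,240])
print('expected axis',proj(c2,[[.4545,-.162,z] for z in(.01,.072,.112)]))
E
```

```text
[0.47914236 0.2439337  0.17055947] [-3.14097536e+00 -1.26918171e-04  3.09327741e+00]
red [ 254  187   57   54 1758] [0.48057814 0.24111107 0.1       ]
brown [243 264  15  14  99] [250.43434343 270.38383838]
brown [245 285  13   4  22] [250.27272727 286.86363636]
expected axis [[250.39463576 283.89423504]
 [249.59505711 263.24443333]
 [249.04995924 249.16681501]]
```

The bottle is upright and where it started, to about 1 px. Next is the red jar, gripped lower this time at the recommended height.

Request:
move_arm([
  {"linear": [0.03, 0, -0.6], "turn": [0, 0, 0], "gripper": 100},
  {"linear": [0, 0, -1], "turn": [0, 0, 0], "gripper": 100},
  {"linear": [0, 0, -1], "turn": [0, 0, 0], "gripper": 100},
  {"linear": [0, 0, -1], "turn": [0, 0, 0], "gripper": 100},
  {"linear": [0, 0, -1], "turn": [0, 0, 0], "gripper": 100},
  {"linear": [0, 0, -0.6], "turn": [0, 0, 0], "gripper": 100},
  {"linear": [0, 0, -0.34], "turn": [0, 0, 0], "gripper": 100},
  {"linear": [0, 0, 0], "turn": [0, 0, 0], "gripper": 100},
])

```text
t: 58.6
eef_pos: [0.4798, 0.244, 0.0315]
ee_rot: [-3.141, -0.001, 3.093]
force: [-0.2, -0.7, 1.1]
grip_width: 0.0853
gripper_force: 0.0
```

Request:
move_arm([
  {"linear": [0, 0, 0], "turn": [0, 0, 0], "gripper": 38},
  {"linear": [0, 0, 0], "turn": [0, 0, 0], "gripper": 38},
  {"linear": [0, 0, 0], "turn": [0, 0, 0], "gripper": 38},
  {"linear": [0, 0, 0], "turn": [0, 0, 0], "gripper": 38},
  {"linear": [0, 0, 0], "turn": [0, 0, 0], "gripper": 38},
  {"linear": [0, 0, 0], "turn": [0, 0, 0], "gripper": 38},
])

```text
t: 59.35
eef_pos: [0.4808, 0.2444, 0.033]
ee_rot: [3.141, 0.001, 3.093]
force: [0.7, -1.9, 6.7]
grip_width: 0.0423
gripper_force: 60.2
```

Request:
move_arm([
  {"linear": [0, 0, 0.5], "turn": [0, 0, 0], "gripper": 38},
  {"linear": [0, 0, 1], "turn": [0, 0, 0], "gripper": 38},
  {"linear": [0, 0, 1], "turn": [0, 0, 0], "gripper": 38},
  {"linear": [0, 0, 1], "turn": [0, 0, 0], "gripper": 38},
  {"linear": [0, 0, 1], "turn": [0, 0, 0], "gripper": 38},
  {"linear": [0.02, -0.5, 0.5], "turn": [0, 0, -0.54], "gripper": 38},
  {"linear": [0.02, -0.98, 0], "turn": [0, 0, -0.94], "gripper": 38},
  {"linear": [0.02, -1, 0], "turn": [0, 0, -0.94], "gripper": 38},
  {"linear": [0.02, -1, 0], "turn": [0, 0, -0.94], "gripper": 38},
  {"linear": [0.02, -1, 0], "turn": [0, 0, -0.94], "gripper": 38},
])

```text
t: 60.6
eef_pos: [0.4816, 0.1307, 0.1563]
ee_rot: [-3.14, -0.001, 2.658]
force: [0.9, -0.3, -1.2]
grip_width: 0.0422
gripper_force: 60.7
```

Request:
move_arm([
  {"linear": [0.02, -1, 0], "turn": [0, 0, -0.94], "gripper": 38},
  {"linear": [0.02, -1, 0], "turn": [0, 0, -0.94], "gripper": 38},
  {"linear": [0.02, -1, 0], "turn": [0, 0, -0.94], "gripper": 38},
  {"linear": [0.02, -1, 0], "turn": [0, 0, -0.94], "gripper": 38},
  {"linear": [0.02, -1, 0], "turn": [0, 0, -0.94], "gripper": 38},
  {"linear": [0.02, -1, 0], "turn": [0, 0, -0.94], "gripper": 38},
  {"linear": [0.02, -1, 0], "turn": [0, 0, -0.94], "gripper": 38},
  {"linear": [0.02, -1, 0], "turn": [0, 0, -0.94], "gripper": 38},
  {"linear": [0.02, -1, 0], "turn": [0, 0, -0.94], "gripper": 38},
  {"linear": [0.01, -0.4, 0], "turn": [0, 0, 0], "gripper": 38},
])

```text
t: 61.85
eef_pos: [0.4863, -0.104, 0.1564]
ee_rot: [-3.14, -0.0, 1.815]
force: [-0.1, 0.8, -1.8]
grip_width: 0.0425
gripper_force: 60.7
```

Request:
move_arm([
  {"linear": [0, 0, 0], "turn": [0, 0, 0], "gripper": 38},
  {"linear": [0, 0, 0], "turn": [0, 0, 0], "gripper": 38},
])

```text
t: 62.1
eef_pos: [0.487, -0.102, 0.1568]
ee_rot: [-3.141, -0.001, 1.817]
force: [-1.1, 0.6, -0.9]
grip_width: 0.0422
gripper_force: 60.7
```

Request:
move_arm([
  {"linear": [0.03, -0.03, 0], "turn": [0, 0, -0.95], "gripper": 38},
  {"linear": [0, 0, -0.6], "turn": [0, 0, 0], "gripper": 38},
  {"linear": [0, 0, -1], "turn": [0, 0, 0], "gripper": 38},
  {"linear": [0, 0, -1], "turn": [0, 0, 0], "gripper": 38},
  {"linear": [0, 0, -1], "turn": [0, 0, 0], "gripper": 38},
  {"linear": [0, 0, -0.6], "turn": [0, 0, 0], "gripper": 38},
  {"linear": [0, 0, -0.37], "turn": [0, 0, 0], "gripper": 38},
  {"linear": [0, 0, 0], "turn": [0, 0, 0], "gripper": 38},
])

```text
t: 63.1
eef_pos: [0.4876, -0.1032, 0.0422]
ee_rot: [-3.141, -0.0, 1.722]
force: [0.3, 0.7, -1.8]
grip_width: 0.042
gripper_force: 60.7
```

Request:
move_arm([
  {"linear": [0, 0, -0.06], "turn": [0, 0, 0], "gripper": 38},
  {"linear": [0, 0, 0], "turn": [0, 0, 0], "gripper": 70},
  {"linear": [0, 0, 0], "turn": [0, 0, 0], "gripper": 90},
  {"linear": [0, 0, 0], "turn": [0, 0, 0], "gripper": 90},
  {"linear": [0, 0, 0], "turn": [0, 0, 0], "gripper": 90},
  {"linear": [0, 0, 0.5], "turn": [0, 0, 0], "gripper": 90},
  {"linear": [0, 0, 1], "turn": [0, 0, 0], "gripper": 90},
  {"linear": [0, 0, 1], "turn": [0, 0, 0], "gripper": 100},
  {"linear": [0, 0, 1], "turn": [0, 0, 0], "gripper": 100},
  {"linear": [0, 0, 1], "turn": [0, 0, 0], "gripper": 100},
])

```text
t: 64.35
eef_pos: [0.4882, -0.1035, 0.1556]
ee_rot: [3.141, 0.0, 1.722]
force: [0.1, 0.3, 0.1]
grip_width: 0.0856
gripper_force: 0.0
```

Request:
move_arm([
  {"linear": [0.1, 0.3, 0.8], "turn": [0, 0, 0.5], "gripper": 100},
  {"linear": [0.22, 0.95, 0], "turn": [0, 0, 0.98], "gripper": 100},
  {"linear": [0.22, 0.95, 0], "turn": [0, 0, 0.98], "gripper": 100},
  {"linear": [0.22, 0.95, 0], "turn": [0, 0, 0.98], "gripper": 100},
  {"linear": [0.22, 0.95, 0], "turn": [0, 0, 0.98], "gripper": 100},
  {"linear": [0.22, 0.95, 0], "turn": [0, 0, 0.98], "gripper": 100},
  {"linear": [0.22, 0.95, 0], "turn": [0, 0, 0.98], "gripper": 100},
  {"linear": [0.22, 0.95, 0], "turn": [0, 0, 0.98], "gripper": 100},
  {"linear": [0.22, 0.95, 0], "turn": [0, 0, 0.98], "gripper": 100},
  {"linear": [0.22, 0.95, 0], "turn": [0, 0, 0.98], "gripper": 100},
])

```text
t: 65.6
eef_pos: [0.5403, 0.1187, 0.1747]
ee_rot: [3.141, 0.001, 2.657]
force: [0.4, 0.1, -0.4]
grip_width: 0.0855
gripper_force: 0.0
```

Request:
move_arm([
  {"linear": [0.22, 0.95, 0], "turn": [0, 0, 0.98], "gripper": 100},
  {"linear": [0.22, 0.95, 0], "turn": [0, 0, 0.98], "gripper": 100},
  {"linear": [0.22, 0.95, 0], "turn": [0, 0, 0.98], "gripper": 100},
  {"linear": [0.22, 0.95, 0], "turn": [0, 0, 0.98], "gripper": 100},
  {"linear": [0.22, 0.95, 0], "turn": [0, 0, 0.98], "gripper": 100},
  {"linear": [0, 0.1, 0], "turn": [0, 0, 0], "gripper": 100},
  {"linear": [0, 0, 0], "turn": [0, 0, 0], "gripper": 100},
])

```text
t: 66.47
eef_pos: [0.5674, 0.2388, 0.1741]
ee_rot: [-3.141, 0.0, -3.14]
force: [1.5, -0.1, 0.7]
grip_width: 0.0855
gripper_force: 0.0
```

Descend .174 → .032.

Request:
move_arm([
  {"linear": [0, 0, -0.6], "turn": [0, 0, 0], "gripper": 100},
  {"linear": [0, 0, -1], "turn": [0, 0, 0], "gripper": 100},
  {"linear": [0, 0, -1], "turn": [0, 0, 0], "gripper": 100},
  {"linear": [0, 0, -1], "turn": [0, 0, 0], "gripper": 100},
  {"linear": [0, 0, -1], "turn": [0, 0, 0], "gripper": 100},
  {"linear": [0, 0, -0.7], "turn": [0, 0, 0], "gripper": 100},
  {"linear": [0, 0, -0.38], "turn": [0, 0, 0], "gripper": 100},
  {"linear": [0, 0, 0], "turn": [0, 0, 0], "gripper": 100},
])

```text
t: 67.47
eef_pos: [0.5671, 0.2387, 0.031]
ee_rot: [-3.141, -0.001, -3.14]
force: [-0.2, -0.2, 0.3]
grip_width: 0.0856
gripper_force: 0.0
```

Request:
move_arm([
  {"linear": [0, 0, 0], "turn": [0, 0, 0], "gripper": 33},
  {"linear": [0, 0, 0], "turn": [0, 0, 0], "gripper": 33},
  {"linear": [0, 0, 0], "turn": [0, 0, 0], "gripper": 33},
  {"linear": [0, 0, 0], "turn": [0, 0, 0], "gripper": 33},
  {"linear": [0, 0, 0], "turn": [0, 0, 0], "gripper": 33},
  {"linear": [0, 0, 0], "turn": [0, 0, 0], "gripper": 33},
])

```text
t: 68.22
eef_pos: [0.5683, 0.2393, 0.0329]
ee_rot: [3.141, 0.002, -3.139]
force: [-1.1, -1.2, 5.8]
grip_width: 0.0391
gripper_force: 59.9
```

Request:
move_arm([
  {"linear": [0, 0, 0.6], "turn": [0, 0, 0], "gripper": 33},
  {"linear": [0, 0, 1], "turn": [0, 0, 0], "gripper": 33},
  {"linear": [0, 0, 1], "turn": [0, 0, 0], "gripper": 33},
  {"linear": [0, 0, 1], "turn": [0, 0, 0], "gripper": 33},
  {"linear": [0, 0, 1], "turn": [0, 0, 0], "gripper": 33},
  {"linear": [0, 0, 1], "turn": [0, 0, 0], "gripper": 33},
  {"linear": [-0.14, -0.5, 0], "turn": [0, 0, -0.79], "gripper": 33},
  {"linear": [-0.14, -1, 0], "turn": [0, 0, -0.79], "gripper": 33},
  {"linear": [-0.14, -1, 0], "turn": [0, 0, -0.79], "gripper": 33},
  {"linear": [-0.14, -1, 0], "turn": [0, 0, -0.79], "gripper": 33},
])

```text
t: 69.47
eef_pos: [0.5529, 0.1509, 0.1719]
ee_rot: [-3.141, -0.0, 2.826]
force: [-0.5, -0.4, -1.0]
grip_width: 0.0393
gripper_force: 60.4
```

Request:
move_arm([
  {"linear": [-0.14, -1, 0], "turn": [0, 0, -0.79], "gripper": 33},
  {"linear": [-0.14, -1, 0], "turn": [0, 0, -0.79], "gripper": 33},
  {"linear": [-0.14, -1, 0], "turn": [0, 0, -0.79], "gripper": 33},
  {"linear": [-0.14, -1, 0], "turn": [0, 0, -0.79], "gripper": 33},
  {"linear": [-0.14, -1, 0], "turn": [0, 0, -0.79], "gripper": 33},
  {"linear": [-0.14, -1, 0], "turn": [0, 0, -0.79], "gripper": 33},
  {"linear": [-0.14, -1, 0], "turn": [0, 0, -0.79], "gripper": 33},
  {"linear": [-0.14, -1, 0], "turn": [0, 0, -0.79], "gripper": 33},
  {"linear": [-0.14, -1, 0], "turn": [0, 0, -0.79], "gripper": 33},
  {"linear": [-0.14, -1, 0], "turn": [0, 0, -0.79], "gripper": 33},
])

```text
t: 70.72
eef_pos: [0.518, -0.099, 0.1719]
ee_rot: [-3.141, -0.0, 2.035]
force: [-0.5, 0.2, -0.7]
grip_width: 0.0391
gripper_force: 60.3
```

Request:
move_arm([
  {"linear": [-0.14, -1, 0], "turn": [0, 0, -0.79], "gripper": 33},
  {"linear": [-0.14, -1, 0], "turn": [0, 0, -0.79], "gripper": 33},
  {"linear": [-0.14, -1, 0], "turn": [0, 0, -0.79], "gripper": 33},
  {"linear": [-0.14, -1, 0], "turn": [0, 0, -0.79], "gripper": 33},
  {"linear": [0, -0.52, 0], "turn": [0, 0, 0], "gripper": 33},
  {"linear": [0, 0, 0], "turn": [0, 0, 0], "gripper": 33},
  {"linear": [0, 0, 0], "turn": [0, 0, 0], "gripper": 33},
])

```text
t: 71.6
eef_pos: [0.5045, -0.2107, 0.1717]
ee_rot: [-3.142, -0.001, 1.723]
force: [0.2, 0.7, -1.1]
grip_width: 0.0389
gripper_force: 60.4
```

Descend to .042.

Request:
move_arm([
  {"linear": [0.02, 0, -0.6], "turn": [0, 0, 0], "gripper": 33},
  {"linear": [0, 0, -1], "turn": [0, 0, 0], "gripper": 33},
  {"linear": [0, 0, -1], "turn": [0, 0, 0], "gripper": 33},
  {"linear": [0, 0, -1], "turn": [0, 0, 0], "gripper": 33},
  {"linear": [0, 0, -0.9], "turn": [0, 0, 0], "gripper": 33},
  {"linear": [0, 0, -0.5], "turn": [0, 0, 0], "gripper": 33},
  {"linear": [0, 0, -0.18], "turn": [0, 0, 0], "gripper": 33},
  {"linear": [0, 0, 0], "turn": [0, 0, 0], "gripper": 33},
])

```text
t: 72.6
eef_pos: [0.5053, -0.2114, 0.0423]
ee_rot: [3.141, 0.0, 1.722]
force: [-1.0, -0.0, -1.3]
grip_width: 0.0392
gripper_force: 60.4
```

Request:
move_arm([
  {"linear": [0, 0, -0.06], "turn": [0, 0, 0], "gripper": 33},
  {"linear": [0, 0, 0], "turn": [0, 0, 0], "gripper": 70},
  {"linear": [0, 0, 0], "turn": [0, 0, 0], "gripper": 90},
  {"linear": [0, 0, 0], "turn": [0, 0, 0], "gripper": 90},
  {"linear": [0, 0, 0], "turn": [0, 0, 0], "gripper": 90},
  {"linear": [0, 0, 0.5], "turn": [0, 0, 0], "gripper": 90},
  {"linear": [0, 0, 1], "turn": [0, 0, 0], "gripper": 90},
  {"linear": [0, 0, 1], "turn": [0, 0, 0], "gripper": 90},
  {"linear": [0, 0, 1], "turn": [0, 0, 0], "gripper": 90},
  {"linear": [0, 0, 1], "turn": [0, 0, 0], "gripper": 90},
])

```text
t: 73.85
eef_pos: [0.5052, -0.2115, 0.1551]
ee_rot: [3.141, 0.001, 1.722]
force: [-0.5, -0.0, 0.0]
grip_width: 0.0771
gripper_force: 0.0
```

Request:
move_arm([
  {"linear": [0, 0, 1], "turn": [0, 0, 0], "gripper": 90},
  {"linear": [0, 0, 1], "turn": [0, 0, 0], "gripper": 90},
  {"linear": [0, -0.9, 1], "turn": [0, 0, 0], "gripper": 90},
  {"linear": [0, -1, 0], "turn": [0, 0, 0], "gripper": 90},
  {"linear": [0, -1, 0], "turn": [0, 0, 0], "gripper": 90},
  {"linear": [0, -1, 0], "turn": [0, 0, 0], "gripper": 90},
  {"linear": [0, -1, 0], "turn": [0, 0, 0], "gripper": 90},
  {"linear": [0, 0, 0], "turn": [0, 0, 0], "gripper": 90},
])

```text
t: 74.85
eef_pos: [0.5048, -0.3358, 0.2281]
ee_rot: [-3.141, 0.0, 1.72]
force: [-0.0, 0.2, 0.0]
grip_width: 0.0771
gripper_force: 0.0
```

```bash
python3 - <<'E'
from h import *
import pickle
c0=pickle.load(open('c0.pkl','rb'))['top']['frame'].astype(int); c=cam('top'); f=c['frame'].astype(int)
def comps(f,m,nm):
  n,l,st,ce=cv2.connectedComponentsWithStats(m.astype(np.uint8))
  for i in range(1,n):
    if st[i,4]>15: print(nm,st[i],ce[i].round(1))
for nm,g in(('start',c0),('now',f)):
  w=g[170:255,315:420]
  comps(w,(w[:,:,0]>110)&(w[:,:,1]<60),nm+' red')
  comps(w,(w.sum(2)<110),nm+' dark')
  comps(w,(w[:,:,1]-w[:,:,0]>12),nm+' green')
  comps(w,(w[:,:,0]-w[:,:,2]>35)&(w[:,:,0]<130)&(w[:,:,1]>25),nm+' brown')
print(manip.get_state()['eef_pos'])
w=f[190:265,255:315]; comps(w,(w[:,:,0]-w[:,:,2]>45),'core')
print(proj(c,[.431,.021,.03])-[255,190])
E
```

```text
start red [ 21  26  21  22 252] [31.1 36.7]
start dark [27 31 11  9 23] [33.3 33.6]
start dark [ 49  50  16  16 112] [55.1 56.9]
start green [81 24  4  9 25] [82.5 27.9]
start brown [ 19  26  23  25 115] [26.3 41.6]
start brown [25 30 11 13 52] [29.  35.9]
start brown [52 59 13  5 30] [58.2 61.4]
now red [ 21  25  22  21 255] [31.5 35.5]
now dark [26 30 12  9 29] [32.4 32.8]
now dark [ 48  50  16  15 115] [54.5 56. ]
now brown [ 19  25  24  25 138] [28.4 39.3]
now brown [24 29 14 14 60] [29.4 36.4]
now brown [51 58 13  5 26] [57.3 60.6]
[ 0.50478762 -0.33472568  0.22796244]
core [24 41 12 12 72] [29.4 46.7]
[[28.99967907 46.50846593]]
```

The red jar and bottle match their start pixels to about 1 px. The arm hides the black jar in the top view, so I'll check it from the scene camera.

```bash
python3 - <<'E'
from h import *
import pickle
c0=pickle.load(open('c0.pkl','rb'))['scene']['frame'].astype(int); f=cam('scene')['frame'].astype(int)
for nm,g in(('start',c0),('now',f)):
  w=g[255:312,255:290]
  for k,m in(('dark',w.sum(2)<130),('green',w[:,:,1]-w[:,:,0]>12)):
    n,l,st,ce=cv2.connectedComponentsWithStats(m.astype(np.uint8))
    for i in range(1,n):
      if st[i,4]>15: print(nm,k,st[i],ce[i].round(1))
s=manip.get_state();print(s['force'],s['grip_width'],s['eef_pos'],abs(s['dq']).max())
E
```

```text
start green [12  7 10  4 25] [16.8  8.1]
start green [ 8 29  5  8 18] [10.2 32.3]
start green [ 9 43  4  5 17] [10.7 44.7]
now green [13  7  9  3 17] [16.8  8.1]
now green [ 8 29  6  8 21] [11.  32.5]
now green [ 9 42  5  6 23] [11.1 44.7]
[ 0.7342251  -0.89494086  1.28728608] 0.07677443118743102 [ 0.504833   -0.33399676  0.2279237 ] 0.017174909946327074
```

The black jar is back too, upright and in its pocket.

```bash
python3 -c "
from cell import manip
print(manip.sign_off())"
```

```text
the job is handed in; nothing more can be done
None
```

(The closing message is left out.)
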